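Weigh the potatoes into the pot

TASK

Weigh the potatoes for the boil: first pull the kitchen scale's sliding display out to its stop, so that it catches and stays out and can be read in front of the wide pot; then lift the lid off the pot by its knob and lay it, knob up, on the cork trivet, and put every potato from the chopping board into the pot. When they are all in, put the lid back on the pot so that it sits properly, then push the display in so that it is fully home again. Leave the pot standing on the scale and do not shift or knock over the salt jar or the mug.

Things in the scene. Friction and masses are not known exactly. Their poses are not given: they have to be found in the camera images.
- scale: grey kitchen scale, fixed: flat housing 230 x 200 mm, 30 mm high, with a round steel plate of 86 mm radius, its top 36 mm above the worktop. Origin on the worktop (z = 0) under the plate's centre, z up. The display slides out of its front edge, which is 130 mm from the origin towards its own -x
- display (a joint): how far the display is pulled out, m: 0 = home, 0.070 = at its stop, level towards the scale's -x. A spring draws it home with 5 to 6 N (it runs back in if let go early) until a dead centre at 0.055; past that it is drawn out to the stop and held there with about 3.5 N. Pushed in 20 mm from the stop, it runs home by itself
- display_grip (a point): centre of the display's black pull lip: 34 mm along the slide, 58 mm across it, from 5 to 31 mm above the worktop (this point at 18 mm). Axes as the scale's. Home, it is 150 mm from the scale's origin, 50 mm in front of the pot's wall. It can be pinched from above across the 58 mm. Behind it follows a tongue 56 mm wide, 20 mm high, with the LCD
- pot: blue enamelled pot standing loose on the scale's plate, 1.6 kg: 200 mm across, 105 mm high, wall 4 mm, inner floor 5 mm above its underside, mouth 187 mm wide inside. Two loop handles at its own +y and -y reach 132 mm from its axis, 79 to 93 mm above its underside. Origin at the centre of its underside, z up
- lid: the pot's blue lid, loose, 0.45 kg: 206 mm across, steel knob in the middle. A locating rim under it, 88 mm in radius and 6 mm deep, drops into the pot's mouth; the flange rests on the pot's wall. Origin at the centre of its underside (bottom of that rim), z up; seated it is 99 mm above the pot's origin. The dome is 24 mm high
- lid_knob (a point): middle of the lid's knob, 47 mm above the lid's origin: the knob is round, 38 mm across here, from 36 to 56 mm above the lid's origin, on a thin stem
- trivet: round cork trivet lying fixed on the worktop, 200 mm across, 12 mm thick; origin at the centre of its underside (z = 0). To the left or the right of the scale
- board: wooden chopping board lying fixed on the worktop, 240 mm (its x) x 220 mm (its y), 8 mm thick; origin at the centre of its underside (z = 0). On the other side of the scale from the trivet
- potato1: a brown potato on the board, egg-like, about 76 mm long, 56 mm wide, 38 mm thick, about 0.1 kg; origin at its centre (19 mm above the board when it lies flat), x along its length, z through its thickness. It may roll over when knocked, but hardly rolls on. Absent in some runs (then None from the start)
- potato2: a brown potato on the board, egg-like, about 72 mm long, 54 mm wide, 38 mm thick, about 0.1 kg; origin at its centre (19 mm above the board when it lies flat), x along its length, z through its thickness. It may roll over when knocked, but hardly rolls on. Absent in some runs (then None from the start)
- potato3: a brown potato on the board, egg-like, about 78 mm long, 54 mm wide, 38 mm thick, about 0.1 kg; origin at its centre (19 mm above the board when it lies flat), x along its length, z through its thickness. It may roll over when knocked, but hardly rolls on. Absent in some runs (then None from the start)
- potato4: a brown potato on the board, egg-like, about 74 mm long, 56 mm wide, 38 mm thick, about 0.1 kg; origin at its centre (19 mm above the board when it lies flat), x along its length, z through its thickness. It may roll over when knocked, but hardly rolls on. Absent in some runs (then None from the start)
- saltjar: bystander: glass jar with a steel cap, 68 mm across, 100 mm high, beyond the scale on the right; origin at the centre of its underside
- mug: bystander: white mug, 82 mm across, 95 mm high, its handle reaching 71 mm from its axis, beyond the scale on the left; origin at the centre of its underside
Not all that is in view belongs to the job. Leave any pink look-alike of the lid alone. Leave any turquoise look-alike of the potato4 alone.

How it is judged:
On the way, in this order (a step that is already met when the one before it is completed fails the run):
1. the display is pulled out to its stop and stays there, the lid still on the pot (value of joint display above 0.066 m and horizontal distance between lid and pot below 0.02 m and contact force between the fingers and display below 0.2 N), for 0.3 s.
2. the lid lies knob up on the trivet, let go, the display still out (horizontal distance between lid and trivet below 0.04 m and z of lid in the frame of trivet below 0.018 m and angle between lid's own z axis and vertical below 0.08 rad and contact force between the fingers and lid below 0.2 N and value of joint display above 0.066 m), for 0.3 s.
3. every potato is in the pot, the lid still on the trivet and the display still out (horizontal distance between each of potato1, potato2, potato3, potato4 and pot below 0.095 m and z of potato1 in the frame of pot between 0.012 and 0.09 m and z of potato2 in the frame of pot between 0.012 and 0.09 m and z of potato3 in the frame of pot between 0.012 and 0.09 m and z of potato4 in the frame of pot between 0.012 and 0.09 m and horizontal distance between lid and trivet below 0.04 m and z of lid in the frame of trivet below 0.018 m and angle between lid's own z axis and vertical below 0.08 rad and value of joint display above 0.066 m), for 0.3 s.
4. the lid is back on the pot, the display still out (horizontal distance between lid and pot below 0.012 m and z of lid in the frame of pot below 0.104 m and value of joint display above 0.066 m), for 0.3 s.
At the end, for the whole second after the job is handed in: The display is home (within 5 mm), every potato is inside the pot, the lid is seated on the pot (within 12 mm of its centre, not more than 5 mm proud, level to 0.05 rad), the pot stands upright on the scale within 30 mm of the plate's centre, and all is let go and at rest (value of joint display below 0.005 m and horizontal distance between each of potato1, potato2, potato3, potato4 and pot below 0.095 m and z of potato1 in the frame of pot between 0.012 and 0.09 m and z of potato2 in the frame of pot between 0.012 and 0.09 m and z of potato3 in the frame of pot between 0.012 and 0.09 m and z of potato4 in the frame of pot between 0.012 and 0.09 m and horizontal distance between pot and scale below 0.03 m and angle between pot's own z axis and vertical below 0.06 rad and horizontal distance between lid and pot below 0.012 m and z of lid in the frame of pot below 0.104 m and angle between the z axis of lid and the z axis of pot, either way round below 0.05 rad and linear speed of each of lid, pot below 0.02 m/s); the robot touches nothing.
It fails at once if the salt jar or the mug is shifted by more than 40 mm (distance of any of saltjar, mug from where it was at the start of the episode above 0.04 m).
It fails at once if one of them is knocked over (angle between any of saltjar, mug's own z axis and vertical above 0.5 rad).
It fails at once if the pot is tipped by more than 0.35 rad (angle between pot's own z axis and vertical above 0.35 rad).
Of potato1, potato2, potato3, potato4 only 2 to 4 are there at a start; the rules pass over those that are not, and their reading is None.
At some moment in a run one of potato1, potato2, potato3, potato4 may be knocked a few centimetres aside while the robot is not near it.
It also fails if it takes over 210 s, if anything falls off the work surface, if the arm or the gripper's body presses on something with over 40 N, if the wrist force passes 120 N, or if a joint passes its speed limit or range.

ROBOT

A 7-joint arm with a two-finger parallel gripper is mounted at the origin on the work surface. World frame = base frame: x ahead of the robot, y to its left, z up, the work surface at z = 0. Lengths are in m, angles in rad, forces in N, time in s.
With the tool pointing down it reaches from about 0.4 to 0.9 m from the base axis. Payload 5.6 kg.
Tool frame: the origin (TCP) lies on the centre line of the jaws, within the pads' length; the fingertips stand 25 mm ahead of it and the grasp point (between the pads) lies 6 mm ahead of it (manip.finger_overhang is the distance from the TCP to the fingertips, in m); z points along the fingers, y is the line along which they close (so a half turn about z gives the same grasp; the last joint's range is limited). The gripper opens to 92 mm and grips with 3 to 60 N. Pads are 20 mm wide; open, the fingers measure 128 mm over their backs; the gripper's body (75 mm by 189 mm) begins 69 mm behind the grasp point.
Start: joints at [-1.327, 0.468, -0.012, 1.603, 0.006, 1.071, -0.056], TCP at [0.184, 0.623, 0.24] pointing down, gripper open.
Joint ranges: [-2.53, 2.53], [-0.31, 2.02], [-1.57, 1.55], [0.28, 2.44], [-1.29, 4.43], [0.15, 1.84], [-2.92, 2.92]. Speed limits (rad/s): [2.57, 2.57, 3.14, 3.14, 3.14, 3.14, 3.14].

INTERFACE

Orientations are given as a unit quaternion [w, x, y, z].
In Python, from cell import manip gives the robot as it stands.
- The arm moves only by the shell command python3 -m crank 'ROWS' [FORCE]. ROWS is JSON, a list of rows, each an object of numbers: "dx", "dy", "dz": the shift along the tool's x, y, z in m; "spin": the turn about the tool's z in degrees; "jaw": the opening, from -1 (shut) to 1 (fully open). In form: [{"dx": .., "dy": .., "dz": .., "spin": .., "jaw": ..}, ...]. A call has 1 to 5 rows; each row shifts and turns the commanded pose from where the row before left it, along the tool's axes as they then stand; what a row does not reach is not made up. A row lasts 1/12 s, in which the tool goes at most 41.7 mm and 7.16 degrees, less where a joint would pass 70% of its speed; a pose out of reach is approached as far as the arm can. A call with a gripper value outside its range is refused whole. The fingers move at their own pace and stop on an object; FORCE is the grip in N (left out, the last holds). Time passes only in rows, so rows that do not move let the fingers close. It gives the time, the measured TCP pose, the force, the opening and the grip force at its end, in the units of the state.
- manip.state(): the state, without advancing time (a new reading comes with each control period).
- manip.camera(name): name is "scene" or "top" or "wrist"; returns a dict with "image" (420x560x3 uint8, red, green, blue), "depth" (420x560 float32, m along the optical axis (not along the pixel's ray), 0 where there is no reading), "intrinsics" (3x3 intrinsics, pixels), "xyz" and "orientation" of the camera in the world; the wrist camera has in their place "hand_eye" (4x4, takes a point from camera to tool coordinates, whose origin is the TCP and whose axes are the flange's). Camera axes: x right, y down, z forward; pixel columns grow to the right and rows downward; lengths in m; the calibration is good to about 2 mm. The wrist camera is an equidistant fisheye: a pixel r from the principal point sees the ray r / f radians off the axis. A picture is of the moment at which its call begins: read the wrist's pose just before it.
- manip.close_job(): hands the job in; it is judged then, once.
The state is a dict: "time_s": time; "qpos": joint angles; "joint_vel": joint speeds; "joint_torque": joint torques, N m; "tool_pos": TCP position; "ee_rot": TCP orientation; "wrist_force": force on the tool from outside, world axes, zero at the start; "ft_torque": the same for the moment, N m; "gripper_width": finger opening in m; "gripper_force": force on a finger pad.
Only numpy, scipy, OpenCV 4.12 (cv2) and the standard library are available. Lean on these libraries where they do the work, as an engineer would, in place of code of your own. Each camera call takes 0.05 s, during which the arm holds its last target. There are 200 camera calls.

## Working session

There is one attempt and no reset: what is moved stays moved. The work goes in short steps, Python scripts to look and compute and a shell command to move; the robot and the scene stay as the last step left them, time stands still between calls to the robot, and variables do not carry over. Pictures are saved under pics/ and viewed, at most 14 in all, crops included, and the job is handed in when it is done.

```bash
ls; mkdir -p pics
python3 - <<'E'
from cell import manip
import cv2,numpy as np
s=manip.state(); print({k:np.round(v,3).tolist() for k,v in s.items()}, manip.finger_overhang)
for n in("top","scene"):
    c=manip.camera(n); cv2.imwrite(f"pics/{n}0.png",c["image"][:,:,::-1]); np.savez(f"pics/{n}0.npz",**c)
    print(n,c["intrinsics"],c["xyz"],c["orientation"])
E
```

```text
pics
{'time_s': 0.0, 'qpos': [-1.327, 0.468, -0.012, 1.604, 0.006, 1.071, -0.056], 'joint_vel': [0.001, -0.001, 0.001, -0.001, 0.0, 0.0, -0.001], 'joint_torque': [0.001, -52.058, -0.012, -24.376, -0.057, 0.017, 0.0], 'tool_pos': [0.184, 0.623, 0.239], 'ee_rot': [-0.0, 0.143, 0.99, -0.001], 'wrist_force': [0.513, -0.28, 0.646], 'ft_torque': [-0.046, 0.038, -0.018], 'gripper_force': 0.0, 'gripper_width': 0.092} 0.025
top [[419.91216036   0.         282.06077725]
 [  0.         419.91216036 208.31223191]
 [  0.           0.           1.        ]] [0.37822372 0.0384772  1.29664263] [ 0.02594386 -0.70609878  0.70687692 -0.03280914]
scene [[402.37907632   0.         282.67874261]
 [  0.         402.37907632 202.11180944]
 [  0.           0.           1.        ]] [ 0.95601178 -0.75150812  0.93823128] [-0.39827089  0.87811497  0.23962994 -0.11345438]
```

View both.

View pics/top0.png

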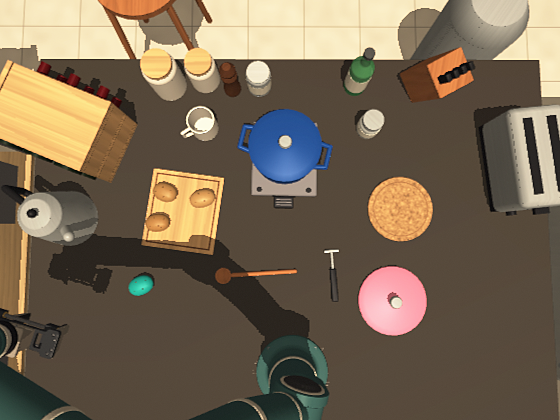

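View pics/scene0.png

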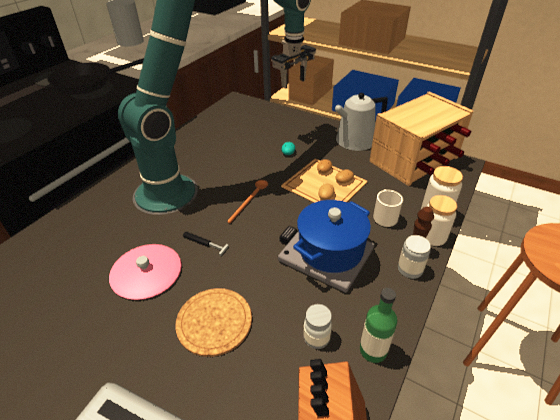

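The top view shows: blue pot with lid (285,145), knob (285,142), display lip (284,202), trivet (400,209), board (183,210) with three brown potatoes (165,191), (203,198), (158,222). The look-alikes are the pink lid (392,300) and the turquoise egg (141,285). The blue lid on the pot and the three brown potatoes on the board match the description. The scene view agrees.

```bash
cat > h.py <<'E'
import numpy as np,cv2
from cell import manip
from scipy.spatial.transform import Rotation as R
def rot(q): return R.from_quat([q[1],q[2],q[3],q[0]]).as_matrix()
def cloud(c):
    K=c["intrinsics"]; d=c["depth"]; v,u=np.mgrid[:d.shape[0],:d.shape[1]]
    p=np.stack([(u-K[0,2])/K[0,0]*d,(v-K[1,2])/K[1,1]*d,d],-1)
    return p@rot(c["orientation"]).T+c["xyz"]
def ray(c,u,v,z):
    K=c["intrinsics"]; r=rot(c["orientation"])@[(u-K[0,2])/K[0,0],(v-K[1,2])/K[1,1],1]
    return c["xyz"]+r*(z-c["xyz"][2])/r[2]
def blobs(m,amin):
    n,l,s,ce=cv2.connectedComponentsWithStats(m.astype(np.uint8))
    return [l==i for i in range(1,n) if s[i,4]>=amin]
def rect(P,m):  # centre, size, yaw of long side from world xy
    q=(P[m][:,:2]*1000).astype(np.float32); (c,(w,h),a)=cv2.minAreaRect(q)
    if w<h: w,h,a=h,w,a+90
    return np.round(np.array(c)/1000,4),np.round([w,h],0),round((a+90)%180-90,1),np.round(np.percentile(P[m][:,2],[5,50,98]),3)
def potatoes(c,P):
    hsv=cv2.cvtColor(c["image"],cv2.COLOR_RGB2HSV); out=[]
    v,u=np.mgrid[:420,:560]
    return hsv
E
python3 - <<'E'
from h import *
c=dict(np.load("pics/top0.npz"));P=cloud(c);H=cv2.cvtColor(c["image"],cv2.COLOR_RGB2HSV);z=P[...,2]
v,u=np.mgrid[:420,:560]
def win(a,b,x,y):return (u>=a)&(u<x)&(v>=b)&(v<y)
print("table z",P[330,200],P[240,330])
blue=(H[...,0]>100)&(H[...,0]<130)&(H[...,1]>120)&win(230,95,340,195)
print("blue lid",rect(P,blue&(z>.14)),"low blue",rect(P,blue))
hd=blue&(z>.09)&(z<.135);
for b in blobs(hd,8): print(" handle?",rect(P,b))
kn=win(272,130,298,155)&(z>.175); print("knob",rect(P,kn),kn.sum())
for zz in (.185,.191): print(ray(c,u[kn].mean(),v[kn].mean(),zz))
lip=win(265,190,303,215)&(z>.02); print("lip",rect(P,lip))
for b in blobs(win(265,196,303,215)&(z>.015),5): print(" lipb",rect(P,b))
pl=win(240,110,330,215)&(z>.015)&(z<.045); print("scale", rect(P,pl))
print("trivet",rect(P,win(360,170,440,250)&(z>.006)))
print("board",rect(P,win(125,160,235,260)&(z>.004)&(z<.03)))
for b in blobs(win(125,160,235,260)&(z>.018),20): print(" pot",rect(P,b),u[b].mean(),v[b].mean(),b.sum())
for n,w in (("mug",win(180,95,222,145)),("salt",win(355,105,390,142)),("kettle",win(20,185,110,250)),("wine",win(0,60,140,185))):
    print(n,rect(P,w&(z>.05)))
im=cv2.resize(c["image"][90:260,120:340],None,fx=3.5,fy=3.5,interpolation=cv2.INTER_CUBIC)
cv2.imwrite("pics/crop0.png",im[:,:,::-1])
E
```

```text
table z [0.11769228 0.27413554 0.00031571] [ 0.3881013  -0.12170543  0.00116312]
blue lid (array([ 0.5794, -0.0038]), array([357., 203.]), 17.8, array([0.145, 0.153, 0.16 ])) low blue (array([ 0.6092, -0.0031]), array([393., 256.]), 22.9, array([0.126, 0.153, 0.16 ]))
 handle? (array([0.678 , 0.1312]), array([82., 35.]), -9.9, array([0.122, 0.126, 0.132]))
 handle? (array([ 0.6231, -0.0915]), array([80., 34.]), -17.3, array([0.122, 0.127, 0.132]))
knob (array([0.5235, 0.0207]), array([291.,  33.]), -0.6, array([0.181, 0.19 , 0.196])) 146
[0.65066059 0.0191257  0.185     ]
[0.64919013 0.01923014 0.191     ]
lip (array([0.4592, 0.0219]), array([162., 113.]), -0.4, array([0.024, 0.03 , 0.036]))
 lipb (array([0.4683, 0.037 ]), array([162.,  79.]), -27.0, array([0.022, 0.03 , 0.036]))
scale (array([0.618 , 0.0192]), array([264., 198.]), -1.2, array([0.025, 0.029, 0.035]))
trivet (array([ 0.4855, -0.2057]), array([489., 232.]), -90.0, array([0.008, 0.013, 0.018]))
board (array([0.4837, 0.3413]), array([336., 306.]), -89.9, array([0.004, 0.008, 0.014]))
 pot (array([0.4755, 0.2221]), array([412.,  55.]), 69.7, array([0.029, 0.039, 0.047])) 164.87771739130434 191.88315217391303 368
 pot (array([0.4681, 0.1626]), array([300.,  64.]), 66.1, array([0.03 , 0.04 , 0.049])) 202.072 198.152 375
 pot (array([0.4249, 0.236 ]), array([402.,  54.]), 84.4, array([0.029, 0.039, 0.049])) 157.49859154929578 222.43661971830986 355
mug (array([0.5864, 0.1497]), array([459., 110.]), 41.6, array([0.054, 0.079, 0.555]))
salt (array([ 0.5615, -0.1228]), array([484.,  66.]), -33.8, array([0.06 , 0.099, 0.105]))
kettle (array([0.4449, 0.4097]), array([748., 154.]), 87.5, array([0.065, 0.171, 0.211]))
wine (array([0.6263, 0.3978]), array([854., 250.]), 67.6, array([0.08 , 0.202, 0.21 ]))
```

View pics/crop0.png

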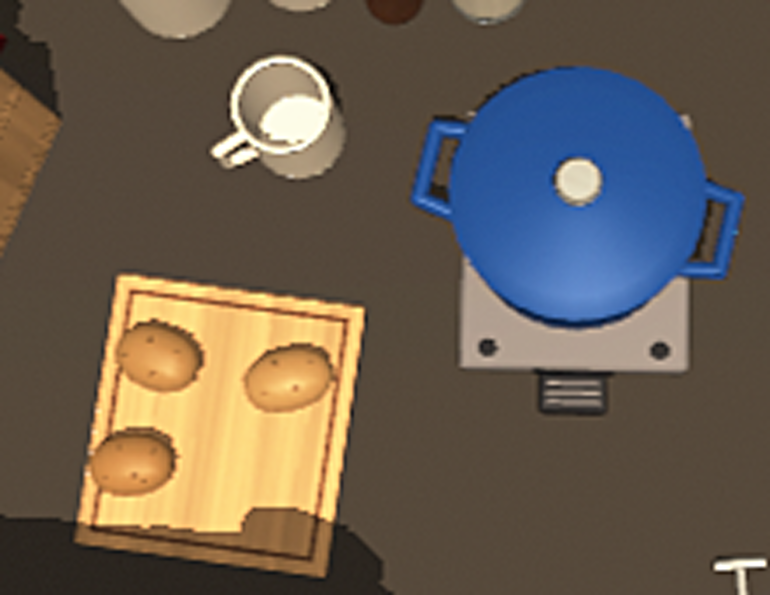

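The crop confirms three brown potatoes on the board at crop px (160,355), (290,378) and (133,462). It also shows the blue lid seated on the pot with its knob at (578,181), and the black lip at (572,393), about square to the scale. Depth has outliers, so I'll use contours cast onto known planes instead.

```bash
cat >> h.py <<'E'
def planerect(c,m,zz):
    cs,_=cv2.findContours(m.astype(np.uint8),cv2.RETR_EXTERNAL,cv2.CHAIN_APPROX_NONE)
    k=max(cs,key=cv2.contourArea)[:,0]
    w=np.array([ray(c,a,b,zz)[:2] for a,b in k])*1000
    w=w.astype(np.float32)
    cc,(a,b),t=cv2.minAreaRect(w)
    if a<b:a,b,t=b,a,t+90
    e=cv2.fitEllipse(w); ea=e[2]+90
    return dict(c=np.round(cc,1),size=np.round([a,b],1),yaw=round((t+90)%180-90,1),ell=(np.round(e[0],1),np.round(e[1],1),round((ea+90)%180-90,1)),circ=np.round(np.r_[cv2.minEnclosingCircle(w)[0],cv2.minEnclosingCircle(w)[1]],1))
def op(m): return cv2.morphologyEx(m.astype(np.uint8),cv2.MORPH_OPEN,np.ones((3,3),np.uint8))>0
V,U=np.mgrid[:420,:560]
def win(a,b,x,y):return (U>=a)&(U<x)&(V>=b)&(V<y)
def board_potatoes(c,w=(125,160,235,262)):
    P=cloud(c);H=cv2.cvtColor(c["image"],cv2.COLOR_RGB2HSV)
    m=op(win(*w)&(P[...,2]>.018)&(P[...,2]<.08))
    return [(round(U[b].mean()),round(V[b].mean()),planerect(c,b,.027)) for b in blobs(m,100)]
E
python3 - <<'E'
from h import *
c=dict(np.load("pics/top0.npz"));P=cloud(c);H=cv2.cvtColor(c["image"],cv2.COLOR_RGB2HSV);z=P[...,2]
for b in board_potatoes(c): print(b)
blue=(H[...,0]>100)&(H[...,0]<130)&(H[...,1]>120)&win(230,95,340,195)
print("lid",planerect(c,cv2.morphologyEx(blue.astype(np.uint8),cv2.MORPH_OPEN,np.ones((15,15))),.145))
for b in blobs(op(blue)&~(cv2.morphologyEx(blue.astype(np.uint8),cv2.MORPH_OPEN,np.ones((15,15)))>0),20): print(" h",b.sum(),ray(c,U[b].mean(),V[b].mean(),.122))
kn=op((H[...,1]<110)&(H[...,2]>110)&win(270,128,300,158)); print("knob",planerect(c,kn,.188))
dark=(c["image"].max(2)<75)
for b in blobs(win(262,194,305,214)&(z>.016)&(z<.05),5): print("lip",b.sum(),planerect(c,b,.031))
sc=op((H[...,1]<60)&(H[...,2]>100)&win(245,165,325,200)); print("scale front",planerect(c,sc,.03))
tr=op((H[...,0]<25)&(H[...,1]>90)&(H[...,2]>100)&win(355,165,445,255)); print("triv",planerect(c,tr,.012))
bo=((H[...,0]<30)&(H[...,1]>60)&(H[...,2]>110)&win(125,160,235,262)); print("board",planerect(c,bo,.008))
for n,w,zz in (("mug",win(180,95,222,145),.095),("salt",win(355,105,390,142),.1),("bottle",win(340,40,380,98),.2),("kettle",win(10,180,110,250),.2)):
    for b in blobs(op(w&(z>.03)),50): print(n,b.sum(),planerect(c,b,zz)["circ"],planerect(c,b,zz)["size"],np.percentile(z[b],98).round(3))
E
```

```text
(165, 192, {'c': array([534. , 382.9]), 'size': array([70.1, 55. ]), 'yaw': 90.0, 'ell': (array([534.3, 381.9]), array([54. , 73.4]), 71.6), 'circ': array([533.9, 382.4,  36.7])})
(202, 198, {'c': array([515.6, 269. ]), 'size': array([72.7, 54.9]), 'yaw': -89.3, 'ell': (array([515.4, 269. ]), array([52. , 76.8]), -75.0), 'circ': array([515.6, 269. ,  38.2])})
(157, 222, {'c': array([441.3, 402. ]), 'size': array([69.6, 51.3]), 'yaw': 90.0, 'ell': (array([441.7, 402.3]), array([52.2, 71.5]), -83.0), 'circ': array([441.3, 401.9,  35.9])})
lid {'c': array([649.1,  20. ]), 'size': array([203.9, 198.3]), 'yaw': 0.1, 'ell': (array([651.1,  20.1]), array([201.3, 207. ]), 20.8), 'circ': array([647.2,  23.3, 109. ])}
 h 175 [0.67627211 0.13663609 0.122     ]
 h 180 [ 0.6262586  -0.09603017  0.122     ]
knob {'c': array([650.6,  19.5]), 'size': array([35.5, 32.2]), 'yaw': -0.1, 'ell': (array([651. ,  19.2]), array([33.6, 36.4]), 2.9), 'circ': array([651.2,  19.4,  19. ])}
lip 325 {'c': array([505.9,  23.2]), 'size': array([127.4,  42.6]), 'yaw': 90.0, 'ell': (array([509.3,  22.7]), array([ 41.7, 148.5]), 89.5), 'circ': array([524.5,  23.2,  63.8])}
scale front {'c': array([563. ,  21.5]), 'size': array([202. ,  86.4]), 'yaw': 85.6, 'ell': (array([564.5,  24.9]), array([ 96.9, 221.3]), 87.4), 'circ': array([567.3,  21.6, 106.5])}
triv {'c': array([ 485. , -337.4]), 'size': array([201. , 197.7]), 'yaw': -1.1, 'ell': (array([ 484.5, -336.9]), array([197.7, 199.6]), -58.4), 'circ': array([ 484.5, -336.7,  101.2])}
board {'c': array([479.3, 331.2]), 'size': array([240.8, 222.2]), 'yaw': -7.8, 'ell': (array([479.3, 331. ]), array([257.2, 281.8]), -6.9), 'circ': array([478.5, 330.8, 160.9])}
mug 538 [723.1 271.3  56.3] [103.5  92.9] 0.098
salt 542 [ 729.2 -230.6   43.8] [87.2 64.7] 0.105
bottle 892 [ 844.4 -188.8   67.5] [134.9  62.8] 0.237
kettle 3413 [469.7 635.7 119.3] [223.9 136.1] 0.208
```

```bash
cat >> h.py <<'E'
def plan(x,y,z,yaw=None):
    "shift needed in tool axes (mm) from measured pose; yaw = world direction of tool y, deg (mod 180)"
    s=manip.state(); M=rot(s["ee_rot"]); p=s["tool_pos"]
    cy=np.degrees(np.arctan2(M[1,1],M[0,1])); sp=0 if yaw is None else -((yaw-cy+90)%180-90)
    d=M.T@(np.array([x,y,z])-p)*1000
    print("t%.1f pos"%s["time_s"],np.round(p*1000,1),"tooly yaw %.1f tilt %.2f"%(cy,np.degrees(np.arccos(-M[2,2]))),"-> d before spin",np.round(d,1),"spin %.1f"%sp, "after spin:",np.round(R.from_euler('z',-sp,degrees=True).as_matrix()@d,1),"q7 %.2f"%s["qpos"][6],"F",np.round(s["wrist_force"],1),"w %.3f f %.1f"%(s["gripper_width"],s["gripper_force"]))
E
python3 - <<'E'
from h import *
c=dict(np.load("pics/top0.npz"));I=c["image"].astype(int)
print("u-profile row202",I[202,266:304].sum(1)); print("v-profile",I[190:214,284].sum(1))
m=op((I.sum(2)<I[225:232,250:320].sum(2).mean()*0.8)&win(266,196,302,212)); print(m.sum(),planerect(c,m,.031))
print("scale front edge", ray(c,253,195.5,.03),ray(c,315,195.5,.03))
for t in ((251.6,316.6),): print(ray(c,t[0],190,.03),ray(c,t[1],190,.03))
plan(.5,.02,.2,90)
E
```

```text
u-profile row202 [221 219 217 220 218 220 224 172 109 261 389 430 422 423 421 424 422 422
 424 429 477 523 523 527 495 359 150 157 227 221 220 218 217 219 222 214
 217 218]
v-profile [487 487 491 491 463 324  98 117 219 412 226 281 424 175 366 348 175 114
 134 232 220 221 217 217]
12 {'c': array([487.6,  27.8]), 'size': array([9.1, 6.1]), 'yaw': 90.0, 'ell': (array([487.6,  27.8]), array([ 7.3, 12.1]), 90.0), 'circ': array([487.6,  27.8,   5.5])}
scale front edge [0.52279045 0.11416746 0.03      ] [ 0.52271496 -0.07401306  0.03      ]
[0.53959037 0.11848633 0.03      ] [ 0.53953645 -0.07901676  0.03      ]
t0.1 pos [183.8 623.  238.7] tooly yaw 73.6 tilt 0.09 -> d before spin [-473.9 -488.8   39.6] spin -16.4 after spin: [-316.2 -602.9   39.6] q7 -0.06 F [ 0.3  0.1 -0. ] w 0.092 f 0.0
```

```bash
python3 -m crank '[{"spin":-7},{"spin":-7},{"spin":-2.4},{"dx":-0.02,"dy":-0.04},{"dx":-0.02,"dy":-0.04}]' 15
for i in 1 2; do :; done
python3 -m crank '[{"dx":-0.02,"dy":-0.035},{"dx":-0.02,"dy":-0.035},{"dx":-0.02,"dy":-0.035},{"dx":-0.02,"dy":-0.035},{"dx":-0.02,"dy":-0.035}]' | tail -3
python3 -m crank '[{"dx":-0.02,"dy":-0.035},{"dx":-0.02,"dy":-0.035},{"dx":-0.02,"dy":-0.035},{"dx":-0.02,"dy":-0.035},{"dx":-0.02,"dy":-0.035}]' | tail -3
python3 -m crank '[{"dx":-0.02,"dy":-0.035},{"dx":-0.02,"dy":-0.035},{"dx":-0.02,"dy":-0.035},{},{}]' | tail -3
python3 -c "
from h import *
plan(.502,.0215,.15,90)"
```

```text
t0.1 pos [183.8 623.  238.7] tooly yaw 73.6 tilt 0.09 -> d before spin [-475.4 -486.7   89.6] spin -16.4 after spin: [-318.2 -601.3   89.6] q7 -0.06 F [ 0.3  0.1 -0. ] w 0.092 f 0.0schema error: expected keys dx, dy, dz, spin, jaw
schema error: expected keys dx, dy, dz, spin, jaw
schema error: expected keys dx, dy, dz, spin, jaw
schema error: expected keys dx, dy, dz, spin, jaw
```

```bash
python3 -m crank '[{"dx":0,"dy":0,"dz":0,"spin":-7,"jaw":1},{"dx":0,"dy":0,"dz":0,"spin":-7,"jaw":1},{"dx":0,"dy":0,"dz":0,"spin":-2.4,"jaw":1},{"dx":-0.02,"dy":-0.036,"dz":0,"spin":0,"jaw":1},{"dx":-0.02,"dy":-0.036,"dz":0,"spin":0,"jaw":1}]' 15
python3 -m crank '[{"dx":-0.02,"dy":-0.036,"dz":0,"spin":0,"jaw":1},{"dx":-0.02,"dy":-0.036,"dz":0,"spin":0,"jaw":1},{"dx":-0.02,"dy":-0.036,"dz":0,"spin":0,"jaw":1},{"dx":-0.02,"dy":-0.036,"dz":0,"spin":0,"jaw":1},{"dx":-0.02,"dy":-0.036,"dz":0,"spin":0,"jaw":1}]'
python3 -m crank '[{"dx":-0.02,"dy":-0.036,"dz":0,"spin":0,"jaw":1},{"dx":-0.02,"dy":-0.036,"dz":0,"spin":0,"jaw":1},{"dx":-0.02,"dy":-0.036,"dz":0,"spin":0,"jaw":1},{"dx":-0.02,"dy":-0.036,"dz":0,"spin":0,"jaw":1},{"dx":-0.02,"dy":-0.036,"dz":0,"spin":0,"jaw":1}]'
python3 -m crank '[{"dx":-0.02,"dy":-0.036,"dz":0,"spin":0,"jaw":1},{"dx":-0.02,"dy":-0.036,"dz":0,"spin":0,"jaw":1},{"dx":-0.02,"dy":-0.036,"dz":0,"spin":0,"jaw":1},{"dx":0,"dy":0,"dz":0,"spin":0,"jaw":1},{"dx":0,"dy":0,"dz":0,"spin":0,"jaw":1}]'
python3 -c "
from h import *
plan(.502,.0215,.15,90)"
```

```text
time_s: 0.52
tool_pos: [0.2223, 0.5515, 0.2383]
ee_rot: [-0.001, -0.002, 1.0, -0.0]
wrist_force: [1.3, -0.5, 0.2]
gripper_width: 0.0919
gripper_force: 0.0
time_s: 0.93
tool_pos: [0.3242, 0.3693, 0.2394]
ee_rot: [-0.0, 0.0, 1.0, -0.0]
wrist_force: [0.5, 0.7, 0.8]
gripper_width: 0.092
gripper_force: 0.0
time_s: 1.35
tool_pos: [0.424, 0.1893, 0.2396]
ee_rot: [0.0, 0.0, 1.0, 0.0]
wrist_force: [0.3, 0.5, 0.3]
gripper_width: 0.0916
gripper_force: 0.0
time_s: 1.77
tool_pos: [0.4841, 0.081, 0.2393]
ee_rot: [-0.0, 0.003, 1.0, -0.0]
wrist_force: [0.1, 0.6, 0.0]
gripper_width: 0.0919
gripper_force: 0.0
t1.8 pos [484.1  81.  239.3] tooly yaw 89.7 tilt 0.04 -> d before spin [-18.3 -59.3  89.4] spin -0.3 after spin: [-18.  -59.4  89.4] q7 1.39 F [0.1 0.6 0. ] w 0.092 f 0.0
```

```bash
python3 -m crank '[{"dx":-0.016,"dy":-0.03,"dz":0,"spin":-0.3,"jaw":1},{"dx":0,"dy":-0.0295,"dz":0,"spin":0,"jaw":1},{"dx":0,"dy":0,"dz":0.04,"spin":0,"jaw":1},{"dx":0,"dy":0,"dz":0.04,"spin":0,"jaw":1},{"dx":0,"dy":0,"dz":0,"spin":0,"jaw":1}]'
python3 - <<'E'
from h import *
c=manip.camera("wrist"); cv2.imwrite("pics/w1.png",c["image"][:,:,::-1]); print(c["hand_eye"],c["intrinsics"]); plan(.5,.0215,.031,90)
E
```

```text
time_s: 2.18
tool_pos: [0.4945, 0.0248, 0.1536]
ee_rot: [-0.006, -0.003, 1.0, -0.001]
wrist_force: [-0.7, -0.3, -0.4]
gripper_width: 0.0918
gripper_force: 0.0
[[-1.63996870e-04 -9.57580489e-01 -2.88165890e-01  8.23333475e-02]
 [ 9.99999714e-01 -3.69705584e-04  6.59432771e-04 -2.81415747e-04]
 [-7.37996494e-04 -2.88165700e-01  9.57580276e-01 -1.45659369e-01]
 [ 0.00000000e+00  0.00000000e+00  0.00000000e+00  1.00000000e+00]] [[325.1922621    0.         274.90068543]
 [  0.         325.1922621  213.95004941]
 [  0.           0.           1.        ]]
t2.2 pos [496.4  25.  156.7] tooly yaw 90.4 tilt 0.50 -> d before spin [ -4.7  -3.4 125.6] spin 0.4 after spin: [ -4.7  -3.3 125.6] q7 1.58 F [0.1 0.7 0. ] w 0.092 f 0.0
```

View pics/w1.png

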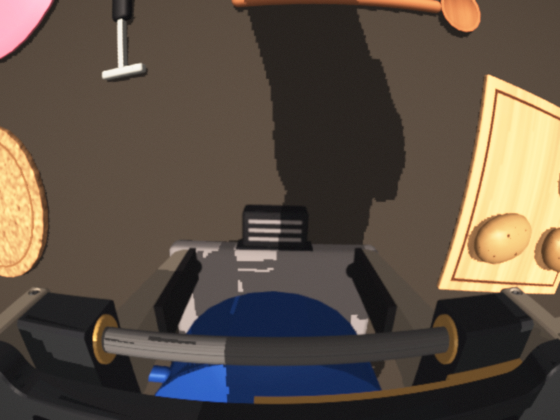

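The wrist view shows the lip centred at (275,225), between the open fingers, with the pot edge below it. By ray cast the lip is at about x 0.505, y 0.024, which agrees with the top view. I'll grip it slightly forward, at x 0.499.

```bash
python3 -m crank '[{"dx":-0.003,"dy":-0.001,"dz":0.04,"spin":0.4,"jaw":1},{"dx":0,"dy":0,"dz":0.04,"spin":0,"jaw":1},{"dx":0,"dy":0,"dz":0.03,"spin":0,"jaw":1},{"dx":0,"dy":0,"dz":0.015,"spin":0,"jaw":1},{"dx":0,"dy":0,"dz":0,"spin":0,"jaw":1}]'
python3 -c "
from h import *
plan(.499,.0235,.031,90)"
```

```text
time_s: 2.65
tool_pos: [0.5018, 0.0243, 0.0335]
ee_rot: [-0.002, 0.0, 1.0, 0.0]
wrist_force: [-0.6, -0.1, 0.0]
gripper_width: 0.0916
gripper_force: 0.0
t2.6 pos [501.8  24.3  33.5] tooly yaw 90.0 tilt 0.20 -> d before spin [ 2.8 -0.8  2.5] spin -0.0 after spin: [ 2.8 -0.8  2.5] q7 1.67 F [-0.6 -0.1  0. ] w 0.092 f 0.0
```

```bash
python3 -m crank '[{"dx":0,"dy":0,"dz":0,"spin":0,"jaw":-1},{"dx":0,"dy":0,"dz":0,"spin":0,"jaw":-1},{"dx":0,"dy":0,"dz":0,"spin":0,"jaw":-1},{"dx":0,"dy":0,"dz":0,"spin":0,"jaw":-1},{"dx":0,"dy":0,"dz":0,"spin":0,"jaw":-1}]' 35
python3 -c "
from h import *
plan(.43,.0235,.031,90)"
```

```text
time_s: 3.07
tool_pos: [0.5035, 0.0231, 0.0359]
ee_rot: [0.001, 0.001, 1.0, 0.0]
wrist_force: [0.3, 5.4, 1.1]
gripper_width: 0.0606
gripper_force: 3.5
t3.1 pos [503.5  23.1  35.9] tooly yaw 89.9 tilt 0.13 -> d before spin [73.5  0.2  4.7] spin -0.1 after spin: [73.5  0.4  4.7] q7 1.67 F [0.3 5.4 1.1] w 0.061 f 3.5
```

```bash
python3 -m crank '[{"dx":0,"dy":0,"dz":0,"spin":0,"jaw":-1},{"dx":0,"dy":0,"dz":0,"spin":0,"jaw":-1},{"dx":0.008,"dy":0,"dz":0,"spin":0,"jaw":-1},{"dx":0.012,"dy":0,"dz":0,"spin":0,"jaw":-1},{"dx":0.012,"dy":0,"dz":0,"spin":0,"jaw":-1}]' 35
python3 -m crank '[{"dx":0.012,"dy":0,"dz":0,"spin":0,"jaw":-1},{"dx":0.012,"dy":0,"dz":0,"spin":0,"jaw":-1},{"dx":0.01,"dy":0,"dz":0,"spin":0,"jaw":-1},{"dx":0.006,"dy":0,"dz":0,"spin":0,"jaw":-1},{"dx":0,"dy":0,"dz":0,"spin":0,"jaw":-1}]'
python3 -m crank '[{"dx":0,"dy":0,"dz":0,"spin":0,"jaw":-1},{"dx":0,"dy":0,"dz":0,"spin":0,"jaw":-1},{"dx":0,"dy":0,"dz":0,"spin":0,"jaw":-1}]'
```

```text
time_s: 3.48
tool_pos: [0.4754, 0.0249, 0.0359]
ee_rot: [0.005, 0.001, 1.0, 0.001]
wrist_force: [8.8, 6.1, -5.0]
gripper_width: 0.0576
gripper_force: 35.0
time_s: 3.9
tool_pos: [0.4334, 0.0256, 0.0358]
ee_rot: [0.004, 0.001, 1.0, 0.002]
wrist_force: [4.1, 9.0, 0.0]
gripper_width: 0.0577
gripper_force: 35.0
time_s: 4.15
tool_pos: [0.4334, 0.0257, 0.0358]
ee_rot: [0.003, 0.001, 1.0, 0.002]
wrist_force: [3.0, 9.6, 3.3]
gripper_width: 0.0579
gripper_force: 35.0
```

```bash
python3 -m crank '[{"dx":0.002,"dy":0,"dz":0,"spin":0,"jaw":-1},{"dx":0,"dy":0,"dz":0,"spin":0,"jaw":1},{"dx":0,"dy":0,"dz":0,"spin":0,"jaw":1},{"dx":0,"dy":0,"dz":0,"spin":0,"jaw":1},{"dx":0,"dy":0,"dz":0,"spin":0,"jaw":1}]'
python3 -m crank '[{"dx":0,"dy":0,"dz":0,"spin":0,"jaw":1},{"dx":0,"dy":0,"dz":0,"spin":0,"jaw":1},{"dx":0,"dy":0,"dz":-0.03,"spin":0,"jaw":1},{"dx":0,"dy":0,"dz":-0.04,"spin":0,"jaw":1},{"dx":0,"dy":0,"dz":-0.04,"spin":0,"jaw":1}]'
python3 -m crank '[{"dx":0,"dy":0,"dz":-0.04,"spin":0,"jaw":1},{"dx":0,"dy":0,"dz":-0.04,"spin":0,"jaw":1},{"dx":0,"dy":0,"dz":-0.02,"spin":0,"jaw":1},{"dx":0,"dy":0,"dz":0,"spin":0,"jaw":1},{"dx":0,"dy":0,"dz":0,"spin":0,"jaw":1}]'
python3 - <<'E'
from h import *
c=manip.camera("wrist"); cv2.imwrite("pics/w2.png",c["image"][:,:,::-1]); plan(.651,.0195,.26,90)
E
```

```text
time_s: 4.57
tool_pos: [0.4283, 0.0225, 0.0346]
ee_rot: [-0.0, 0.001, 1.0, -0.0]
wrist_force: [-0.4, -0.9, 1.0]
gripper_width: 0.0822
gripper_force: 0.0
time_s: 4.98
tool_pos: [0.4274, 0.0223, 0.145]
ee_rot: [-0.002, 0.002, 1.0, -0.001]
wrist_force: [0.8, 0.4, 0.8]
gripper_width: 0.092
gripper_force: 0.0
time_s: 5.4
tool_pos: [0.429, 0.023, 0.2454]
ee_rot: [0.001, 0.001, 1.0, 0.001]
wrist_force: [0.2, 0.4, -0.5]
gripper_width: 0.0918
gripper_force: 0.0
t5.5 pos [428.1  22.9 244.1] tooly yaw 89.9 tilt 0.03 -> d before spin [-222.9   -2.9  -16. ] spin -0.1 after spin: [-222.9   -3.4  -16. ] q7 1.47 F [-0.3 -0.5 -0.2] w 0.092 f 0.0
```

View pics/w2.png

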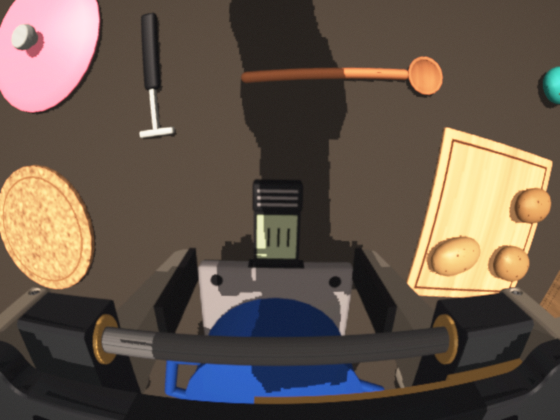

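The wrist view shows the lip at (277,195) with the LCD visible behind it at (277,235). The display has caught and is out. Next is the knob.

```bash
python3 -m crank '[{"dx":-0.03,"dy":-0.003,"dz":-0.016,"spin":0,"jaw":1},{"dx":-0.04,"dy":0,"dz":0,"spin":0,"jaw":1},{"dx":-0.04,"dy":0,"dz":0,"spin":0,"jaw":1},{"dx":-0.04,"dy":0,"dz":0,"spin":0,"jaw":1},{"dx":-0.04,"dy":0,"dz":0,"spin":0,"jaw":1}]'
python3 -m crank '[{"dx":-0.033,"dy":0,"dz":0,"spin":0,"jaw":1},{"dx":0,"dy":0,"dz":0.02,"spin":0,"jaw":1},{"dx":0,"dy":0,"dz":0.02,"spin":0,"jaw":1},{"dx":0,"dy":0,"dz":0,"spin":0,"jaw":1},{"dx":0,"dy":0,"dz":0,"spin":0,"jaw":1}]'
python3 -c "
from h import *
plan(.651,.0195,.190,90)"
```

```text
time_s: 5.87
tool_pos: [0.6193, 0.0194, 0.2576]
ee_rot: [-0.002, 0.001, 1.0, -0.0]
wrist_force: [0.5, -0.5, 0.5]
gripper_width: 0.0918
gripper_force: 0.0
time_s: 6.28
tool_pos: [0.65, 0.0191, 0.2173]
ee_rot: [-0.003, 0.001, 1.0, -0.001]
wrist_force: [0.4, 0.6, -0.0]
gripper_width: 0.0917
gripper_force: 0.0
t6.3 pos [650.   19.1 217.3] tooly yaw 89.8 tilt 0.37 -> d before spin [-1.2  0.4 27.3] spin -0.2 after spin: [-1.2  0.4 27.3] q7 1.64 F [ 0.4  0.6 -0. ] w 0.092 f 0.0
```

```bash
python3 -m crank '[{"dx":-0.001,"dy":0,"dz":0.014,"spin":0,"jaw":1},{"dx":0,"dy":0,"dz":0.013,"spin":0,"jaw":1},{"dx":0,"dy":0,"dz":0,"spin":0,"jaw":1},{"dx":0,"dy":0,"dz":0,"spin":0,"jaw":1},{"dx":0,"dy":0,"dz":0,"spin":0,"jaw":1}]'
python3 -m crank '[{"dx":0,"dy":0,"dz":0,"spin":0,"jaw":-1},{"dx":0,"dy":0,"dz":0,"spin":0,"jaw":-1},{"dx":0,"dy":0,"dz":0,"spin":0,"jaw":-1},{"dx":0,"dy":0,"dz":0,"spin":0,"jaw":-1},{"dx":0,"dy":0,"dz":0,"spin":0,"jaw":-1}]' 35
python3 -m crank '[{"dx":0,"dy":0,"dz":0,"spin":0,"jaw":-1},{"dx":0,"dy":0,"dz":0,"spin":0,"jaw":-1},{"dx":0,"dy":0,"dz":0,"spin":0,"jaw":-1},{"dx":0,"dy":0,"dz":0,"spin":0,"jaw":-1},{"dx":0,"dy":0,"dz":0,"spin":0,"jaw":-1}]'
```

```text
time_s: 6.7
tool_pos: [0.6528, 0.0194, 0.194]
ee_rot: [0.0, 0.001, 1.0, 0.0]
wrist_force: [0.8, 0.5, 1.1]
gripper_width: 0.092
gripper_force: 0.0
time_s: 7.12
tool_pos: [0.6528, 0.0194, 0.1939]
ee_rot: [0.0, 0.001, 1.0, 0.0]
wrist_force: [0.1, -0.7, -0.1]
gripper_width: 0.0605
gripper_force: 0.0
time_s: 7.53
tool_pos: [0.6527, 0.0203, 0.1936]
ee_rot: [-0.0, 0.001, 1.0, 0.0]
wrist_force: [0.4, 2.0, 0.7]
gripper_width: 0.036
gripper_force: 35.0
```

```bash
python3 -m crank '[{"dx":0,"dy":0,"dz":-0.01,"spin":0,"jaw":-1},{"dx":0,"dy":0,"dz":-0.02,"spin":0,"jaw":-1},{"dx":0,"dy":0,"dz":-0.025,"spin":0,"jaw":-1},{"dx":0,"dy":0,"dz":-0.025,"spin":0,"jaw":-1},{"dx":0,"dy":0,"dz":0,"spin":0,"jaw":-1}]'
python3 -m crank '[{"dx":0.01,"dy":-0.02,"dz":0,"spin":0,"jaw":-1},{"dx":0.012,"dy":-0.025,"dz":0,"spin":0,"jaw":-1},{"dx":0.012,"dy":-0.025,"dz":0,"spin":0,"jaw":-1},{"dx":0.012,"dy":-0.025,"dz":0,"spin":0,"jaw":-1},{"dx":0.012,"dy":-0.025,"dz":0,"spin":0,"jaw":-1}]'
python3 -m crank '[{"dx":0.012,"dy":-0.025,"dz":0,"spin":0,"jaw":-1},{"dx":0.012,"dy":-0.025,"dz":0,"spin":0,"jaw":-1},{"dx":0.012,"dy":-0.025,"dz":0,"spin":0,"jaw":-1},{"dx":0.012,"dy":-0.025,"dz":0,"spin":0,"jaw":-1},{"dx":0.012,"dy":-0.025,"dz":0,"spin":0,"jaw":-1}]'
python3 -m crank '[{"dx":0.012,"dy":-0.025,"dz":0,"spin":0,"jaw":-1},{"dx":0.012,"dy":-0.025,"dz":0,"spin":0,"jaw":-1},{"dx":0.012,"dy":-0.025,"dz":0,"spin":0,"jaw":-1},{"dx":0,"dy":0,"dz":0,"spin":0,"jaw":-1},{"dx":0,"dy":0,"dz":0,"spin":0,"jaw":-1}]'
python3 -c "
from h import *
plan(.4845,-.337,.072,90)"
```

```text
time_s: 7.95
tool_pos: [0.655, 0.0185, 0.2788]
ee_rot: [0.004, 0.002, 1.0, 0.0]
wrist_force: [2.4, -0.5, -3.3]
gripper_width: 0.036
gripper_force: 35.0
time_s: 8.37
tool_pos: [0.5926, -0.1018, 0.2718]
ee_rot: [-0.001, 0.001, 1.0, -0.0]
wrist_force: [1.1, 0.1, -4.5]
gripper_width: 0.0364
gripper_force: 35.0
time_s: 8.78
tool_pos: [0.5323, -0.2264, 0.272]
ee_rot: [-0.001, 0.001, 1.0, 0.0]
wrist_force: [-0.3, 0.2, -4.7]
gripper_width: 0.0362
gripper_force: 35.0
time_s: 9.2
tool_pos: [0.4957, -0.3022, 0.2723]
ee_rot: [-0.001, 0.004, 1.0, -0.0]
wrist_force: [0.2, 0.6, -5.5]
gripper_width: 0.0361
gripper_force: 35.0
t9.2 pos [ 495.7 -302.2  272.3] tooly yaw 89.6 tilt 0.14 -> d before spin [ 10.5 -34.9 200.3] spin -0.4 after spin: [ 10.7 -34.8 200.3] q7 2.21 F [ 0.2  0.6 -5.5] w 0.036 f 35.0
```

```bash
python3 -m crank '[{"dx":0.005,"dy":-0.018,"dz":0,"spin":-0.4,"jaw":-1},{"dx":0.0055,"dy":-0.0168,"dz":0.02,"spin":0,"jaw":-1},{"dx":0,"dy":0,"dz":0.03,"spin":0,"jaw":-1},{"dx":0,"dy":0,"dz":0.035,"spin":0,"jaw":-1},{"dx":0,"dy":0,"dz":0.035,"spin":0,"jaw":-1}]'
python3 -m crank '[{"dx":0,"dy":0,"dz":0.03,"spin":0,"jaw":-1},{"dx":0,"dy":0,"dz":0.025,"spin":0,"jaw":-1},{"dx":0,"dy":0,"dz":0.015,"spin":0,"jaw":-1},{"dx":0,"dy":0,"dz":0,"spin":0,"jaw":-1},{"dx":0,"dy":0,"dz":0,"spin":0,"jaw":-1}]'
python3 -c "
from h import *
plan(.4845,-.337,.0706,90)"
```

```text
time_s: 9.62
tool_pos: [0.4877, -0.334, 0.1518]
ee_rot: [0.0, -0.003, 1.0, 0.0]
wrist_force: [1.0, 0.1, -5.4]
gripper_width: 0.0365
gripper_force: 35.0
time_s: 10.03
tool_pos: [0.4872, -0.3338, 0.0824]
ee_rot: [-0.001, -0.003, 1.0, 0.001]
wrist_force: [-0.4, -0.7, -4.7]
gripper_width: 0.0362
gripper_force: 35.0
t10.0 pos [ 487.2 -333.8   82.4] tooly yaw 90.3 tilt 0.16 -> d before spin [ 2.7 -3.2 11.8] spin 0.3 after spin: [ 2.7 -3.2 11.8] q7 2.41 F [-0.4 -0.7 -4.7] w 0.036 f 35.0
```

```bash
python3 -m crank '[{"dx":0.003,"dy":-0.003,"dz":0.005,"spin":0,"jaw":-1},{"dx":0,"dy":0,"dz":0.005,"spin":0,"jaw":-1},{"dx":0,"dy":0,"dz":0.002,"spin":0,"jaw":-1},{"dx":0,"dy":0,"dz":0,"spin":0,"jaw":-1},{"dx":0,"dy":0,"dz":0,"spin":0,"jaw":-1}]'
python3 -m crank '[{"dx":0,"dy":0,"dz":0.001,"spin":0,"jaw":-1},{"dx":0,"dy":0,"dz":0,"spin":0,"jaw":-1}]'
```

```text
time_s: 10.45
tool_pos: [0.4847, -0.3381, 0.072]
ee_rot: [0.0, -0.002, 1.0, -0.0]
wrist_force: [1.3, 0.4, -4.8]
gripper_width: 0.0365
gripper_force: 35.0
time_s: 10.62
tool_pos: [0.4847, -0.3381, 0.0708]
ee_rot: [0.0, -0.002, 1.0, -0.0]
wrist_force: [-0.1, -0.2, -3.7]
gripper_width: 0.0363
gripper_force: 35.0
```

```bash
python3 -m crank '[{"dx":0,"dy":0,"dz":0.001,"spin":0,"jaw":-1},{"dx":0,"dy":0,"dz":0,"spin":0,"jaw":-1},{"dx":0,"dy":0,"dz":0,"spin":0,"jaw":1},{"dx":0,"dy":0,"dz":0,"spin":0,"jaw":1},{"dx":0,"dy":0,"dz":0,"spin":0,"jaw":1}]'
python3 -m crank '[{"dx":0,"dy":0,"dz":0,"spin":0,"jaw":1},{"dx":0,"dy":0,"dz":0,"spin":0,"jaw":1},{"dx":0,"dy":0,"dz":0,"spin":0,"jaw":1},{"dx":0,"dy":0,"dz":-0.03,"spin":0,"jaw":1},{"dx":0,"dy":0,"dz":-0.035,"spin":0,"jaw":1}]'
python3 -m crank '[{"dx":0,"dy":0.01,"dz":-0.035,"spin":0,"jaw":1},{"dx":0,"dy":0.02,"dz":-0.035,"spin":0,"jaw":1},{"dx":0,"dy":0.035,"dz":-0.01,"spin":0,"jaw":1},{"dx":0,"dy":0.04,"dz":0,"spin":0,"jaw":1},{"dx":0,"dy":0.04,"dz":0,"spin":0,"jaw":1}]'
python3 -m crank '[{"dx":0,"dy":0.04,"dz":0,"spin":-7,"jaw":1},{"dx":0,"dy":0.04,"dz":0,"spin":-7,"jaw":1},{"dx":0,"dy":0.04,"dz":0,"spin":-7,"jaw":1},{"dx":0,"dy":0,"dz":0,"spin":-7,"jaw":1},{"dx":0,"dy":0,"dz":0,"spin":0,"jaw":1}]'
python3 - <<'E'
from h import *
plan(.5,.27,.25,15)
c=manip.camera("top"); cv2.imwrite("pics/t2.png",c["image"][:,:,::-1]); np.savez("pics/t2.npz",**c)
for b in board_potatoes(c): print(b)
H=cv2.cvtColor(c["image"],cv2.COLOR_RGB2HSV)
bl=op((H[...,0]>100)&(H[...,0]<130)&(H[...,1]>120)&win(350,150,450,265)); print("lid",planerect(c,bl,.02))
E
```

```text
time_s: 11.03
tool_pos: [0.485, -0.3384, 0.07]
ee_rot: [0.001, -0.002, 1.0, -0.0]
wrist_force: [1.1, 0.2, -0.3]
gripper_width: 0.0543
gripper_force: 0.0
time_s: 11.45
tool_pos: [0.4827, -0.337, 0.1329]
ee_rot: [-0.003, -0.002, 1.0, 0.001]
wrist_force: [0.5, -0.1, -0.6]
gripper_width: 0.0876
gripper_force: 0.0
time_s: 11.87
tool_pos: [0.4841, -0.1923, 0.2159]
ee_rot: [0.001, -0.001, 1.0, -0.0]
wrist_force: [1.4, -0.2, -0.7]
gripper_width: 0.0917
gripper_force: 0.0
time_s: 12.28
tool_pos: [0.4685, -0.0722, 0.2148]
ee_rot: [0.0, -0.248, 0.969, 0.0]
wrist_force: [1.1, -0.5, 0.7]
gripper_width: 0.0919
gripper_force: 0.0
t12.3 pos [468.5 -72.2 214.8] tooly yaw 118.7 tilt 0.05 -> d before spin [-192.1  285.   -34.9] spin -76.3 after spin: [-322.4 -119.   -34.9] q7 2.24 F [ 1.1 -0.5  0.7] w 0.092 f 0.0
(165, 192, {'c': array([534. , 381.4]), 'size': array([73., 55.]), 'yaw': 90.0, 'ell': (array([534.3, 381.6]), array([53.9, 74.2]), 72.3), 'circ': array([535.5, 381.4,  37.3])})
(202, 198, {'c': array([514.1, 269. ]), 'size': array([72.8, 51.9]), 'yaw': 90.0, 'ell': (array([514.8, 268.9]), array([52. , 76.6]), -77.7), 'circ': array([515.6, 269. ,  38.2])})
(157, 222, {'c': array([441.5, 402. ]), 'size': array([69.2, 51.5]), 'yaw': -88.8, 'ell': (array([441.7, 402. ]), array([52. , 71.9]), -84.5), 'circ': array([441.3, 401.9,  35.9])})
lid {'c': array([ 485.8, -341.2]), 'size': array([203.2, 202.6]), 'yaw': -1.1, 'ell': (array([ 484.9, -340.9]), array([202.4, 203.5]), 21.7), 'circ': array([ 484.8, -340.5,  103.2])}
```

View pics/t2.png

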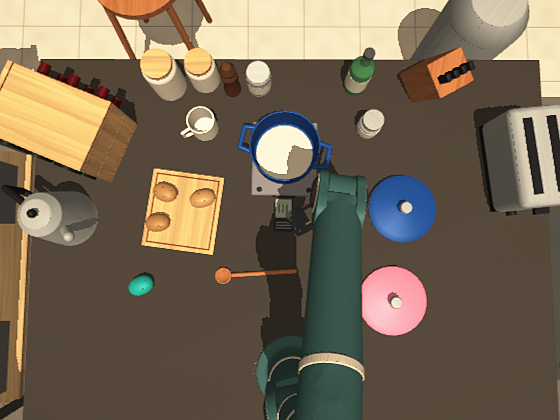

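The lid is flat, knob up, on the trivet at (402,208), which measures (0.485, -0.341) against trivet (0.4845, -0.337). The display is still out at (284,213), and the potatoes have not moved. Now I'll turn the tool and fetch the potatoes.

```bash
python3 -m crank '[{"dx":0,"dy":0,"dz":0,"spin":7,"jaw":1},{"dx":0,"dy":0,"dz":0,"spin":7,"jaw":1},{"dx":0,"dy":0,"dz":0,"spin":7,"jaw":1},{"dx":0,"dy":0,"dz":0,"spin":7,"jaw":1},{"dx":0,"dy":0,"dz":0,"spin":7,"jaw":1}]'
python3 -m crank '[{"dx":0,"dy":0,"dz":0,"spin":7,"jaw":1},{"dx":0,"dy":0,"dz":0,"spin":7,"jaw":1},{"dx":0,"dy":0,"dz":0,"spin":7,"jaw":1},{"dx":0,"dy":0,"dz":0,"spin":7,"jaw":1},{"dx":0,"dy":0,"dz":0,"spin":7,"jaw":1}]'
python3 -m crank '[{"dx":0,"dy":0,"dz":0,"spin":7,"jaw":1},{"dx":0,"dy":0,"dz":0,"spin":7,"jaw":1},{"dx":0,"dy":0,"dz":0,"spin":7,"jaw":1},{"dx":0,"dy":0,"dz":0,"spin":7,"jaw":1},{"dx":0,"dy":0,"dz":0,"spin":7,"jaw":1}]'
python3 -c "
from h import *
plan(.515,.269,.12,13)"
```

```text
time_s: 12.75
tool_pos: [0.4689, -0.0767, 0.2146]
ee_rot: [0.0, 0.066, 0.998, -0.0]
wrist_force: [-1.4, -0.1, 0.1]
gripper_width: 0.0916
gripper_force: 0.0
time_s: 13.17
tool_pos: [0.469, -0.0767, 0.2147]
ee_rot: [0.0, 0.363, 0.932, -0.0]
wrist_force: [-0.4, -0.3, 0.0]
gripper_width: 0.0918
gripper_force: 0.0
time_s: 13.58
tool_pos: [0.4689, -0.0767, 0.2147]
ee_rot: [0.0, 0.626, 0.78, -0.0]
wrist_force: [0.3, 0.6, -0.6]
gripper_width: 0.0918
gripper_force: 0.0
t13.6 pos [468.9 -76.7 214.7] tooly yaw 12.5 tilt 0.06 -> d before spin [327.6 119.7  94.4] spin -0.5 after spin: [326.6 122.6  94.4] q7 0.47 F [ 0.3  0.6 -0.6] w 0.092 f 0.0
```

```bash
python3 -m crank '[{"dx":0.0327,"dy":0.012,"dz":0,"spin":0,"jaw":1},{"dx":0.0327,"dy":0.012,"dz":0,"spin":0,"jaw":1},{"dx":0.0327,"dy":0.012,"dz":0,"spin":0,"jaw":1},{"dx":0.0327,"dy":0.012,"dz":0,"spin":0,"jaw":1},{"dx":0.0327,"dy":0.012,"dz":0,"spin":0,"jaw":1}]'
python3 -m crank '[{"dx":0.0327,"dy":0.012,"dz":0,"spin":0,"jaw":1},{"dx":0.0327,"dy":0.012,"dz":0,"spin":0,"jaw":1},{"dx":0.0327,"dy":0.012,"dz":0,"spin":0,"jaw":1},{"dx":0.0327,"dy":0.012,"dz":0.02,"spin":0,"jaw":1},{"dx":0.0327,"dy":0.012,"dz":0.03,"spin":0,"jaw":1}]'
python3 -m crank '[{"dx":0,"dy":0,"dz":0.03,"spin":0,"jaw":1},{"dx":0,"dy":0,"dz":0.02,"spin":0,"jaw":1},{"dx":0,"dy":0,"dz":0,"spin":0,"jaw":1},{"dx":0,"dy":0,"dz":0,"spin":0,"jaw":1}]'
python3 -c "
from h import *
plan(.515,.269,.0355,13)"
```

```text
time_s: 14.0
tool_pos: [0.4905, 0.098, 0.2148]
ee_rot: [0.001, 0.624, 0.782, 0.0]
wrist_force: [0.2, -0.9, -0.3]
gripper_width: 0.0919
gripper_force: 0.0
time_s: 14.42
tool_pos: [0.5133, 0.2695, 0.1691]
ee_rot: [0.001, 0.623, 0.782, 0.003]
wrist_force: [0.3, -0.3, -0.1]
gripper_width: 0.0917
gripper_force: 0.0
time_s: 14.75
tool_pos: [0.5109, 0.266, 0.1167]
ee_rot: [0.0, 0.623, 0.782, -0.001]
wrist_force: [1.1, -0.1, 0.6]
gripper_width: 0.092
gripper_force: 0.0
t14.8 pos [510.9 266.  116.7] tooly yaw 13.0 tilt 0.15 -> d before spin [ 2.2  4.8 81.2] spin -0.0 after spin: [ 2.2  4.8 81.2] q7 -0.08 F [ 1.1 -0.1  0.6] w 0.092 f 0.0
```

```bash
python3 -m crank '[{"dx":0.002,"dy":0.004,"dz":0.03,"spin":0,"jaw":1},{"dx":0,"dy":0,"dz":0.03,"spin":0,"jaw":1},{"dx":0,"dy":0,"dz":0.018,"spin":0,"jaw":1},{"dx":0,"dy":0,"dz":0,"spin":0,"jaw":1},{"dx":0,"dy":0,"dz":0,"spin":0,"jaw":1}]'
python3 -c "
from h import *
plan(.515,.269,.0355,13)"
```

```text
time_s: 15.17
tool_pos: [0.5149, 0.2701, 0.0406]
ee_rot: [0.001, 0.622, 0.783, 0.0]
wrist_force: [0.4, 0.0, 1.4]
gripper_width: 0.0925
gripper_force: 0.0
t15.2 pos [514.9 270.1  40.6] tooly yaw 13.1 tilt 0.08 -> d before spin [-1.  -0.2  5.1] spin 0.1 after spin: [-1.  -0.2  5.1] q7 -0.03 F [0.4 0.  1.4] w 0.093 f 0.0
```

```bash
python3 -m crank '[{"dx":-0.001,"dy":0,"dz":0.0045,"spin":0,"jaw":1},{"dx":0,"dy":0,"dz":0,"spin":0,"jaw":-1},{"dx":0,"dy":0,"dz":0,"spin":0,"jaw":-1},{"dx":0,"dy":0,"dz":0,"spin":0,"jaw":-1},{"dx":0,"dy":0,"dz":0,"spin":0,"jaw":-1}]' 18
python3 -m crank '[{"dx":0,"dy":0,"dz":0,"spin":0,"jaw":-1},{"dx":0,"dy":0,"dz":0,"spin":0,"jaw":-1},{"dx":0,"dy":0,"dz":0,"spin":0,"jaw":-1},{"dx":0,"dy":0,"dz":0,"spin":0,"jaw":-1}]' 18
python3 -m crank '[{"dx":0,"dy":0,"dz":-0.02,"spin":0,"jaw":-1},{"dx":0,"dy":0,"dz":-0.04,"spin":0,"jaw":-1},{"dx":0,"dy":0,"dz":-0.04,"spin":0,"jaw":-1},{"dx":0,"dy":0,"dz":-0.04,"spin":0,"jaw":-1},{"dx":0,"dy":0,"dz":-0.04,"spin":0,"jaw":-1}]'
python3 - <<'E'
from h import *
plan(.65,.06,.21,13)
E
```

```text
time_s: 15.58
tool_pos: [0.5141, 0.2701, 0.0357]
ee_rot: [0.0, 0.621, 0.784, 0.001]
wrist_force: [0.2, 0.2, 0.9]
gripper_width: 0.0674
gripper_force: 0.0
time_s: 15.92
tool_pos: [0.5144, 0.2702, 0.0353]
ee_rot: [0.0, 0.621, 0.784, 0.001]
wrist_force: [0.9, 0.9, 2.1]
gripper_width: 0.0526
gripper_force: 18.0
time_s: 16.33
tool_pos: [0.5128, 0.2693, 0.2161]
ee_rot: [-0.0, 0.621, 0.784, -0.001]
wrist_force: [0.8, 1.3, -1.7]
gripper_width: 0.0531
gripper_force: 18.0
t16.3 pos [512.8 269.3 216.1] tooly yaw 13.3 tilt 0.13 -> d before spin [-235.1   85.6    6.1] spin 0.3 after spin: [-234.8   86.6    6.1] q7 -0.14 F [ 0.8  1.3 -1.7] w 0.053 f 18.0
```

```bash
python3 -m crank '[{"dx":-0.033,"dy":0.0103,"dz":0,"spin":0,"jaw":-1},{"dx":-0.033,"dy":0.0103,"dz":0,"spin":0,"jaw":-1},{"dx":-0.033,"dy":0.0103,"dz":0,"spin":0,"jaw":-1},{"dx":-0.033,"dy":0.0103,"dz":0,"spin":0,"jaw":-1},{"dx":-0.033,"dy":0.0103,"dz":0,"spin":0,"jaw":-1}]'
python3 -m crank '[{"dx":-0.033,"dy":0.0103,"dz":0,"spin":0,"jaw":-1},{"dx":-0.032,"dy":0.0103,"dz":0,"spin":0,"jaw":-1},{"dx":0,"dy":0,"dz":0,"spin":0,"jaw":-1},{"dx":0,"dy":0,"dz":0,"spin":0,"jaw":-1}]'
python3 - <<'E'
from h import *
plan(.636,.0615,.093,13)
E
```

```text
time_s: 16.75
tool_pos: [0.6016, 0.1197, 0.2145]
ee_rot: [-0.001, 0.621, 0.784, -0.0]
wrist_force: [1.5, 0.4, -1.3]
gripper_width: 0.0528
gripper_force: 18.0
time_s: 17.08
tool_pos: [0.6366, 0.0596, 0.2142]
ee_rot: [-0.0, 0.623, 0.783, -0.001]
wrist_force: [0.0, 0.8, -1.3]
gripper_width: 0.0532
gripper_force: 18.0
t17.1 pos [636.6  59.6 214.2] tooly yaw 13.0 tilt 0.11 -> d before spin [  2.1   0.  121.2] spin -0.0 after spin: [  2.1   0.  121.2] q7 0.30 F [ 0.   0.8 -1.3] w 0.053 f 18.0
```

```bash
python3 -m crank '[{"dx":0.001,"dy":0,"dz":0.035,"spin":0,"jaw":-1},{"dx":0,"dy":0,"dz":0.035,"spin":0,"jaw":-1},{"dx":0,"dy":0,"dz":0.03,"spin":0,"jaw":-1},{"dx":0,"dy":0,"dz":0.02,"spin":0,"jaw":-1},{"dx":0,"dy":0,"dz":0,"spin":0,"jaw":-1}]'
python3 -m crank '[{"dx":0,"dy":0,"dz":0,"spin":0,"jaw":0.5},{"dx":0,"dy":0,"dz":0,"spin":0,"jaw":0.5},{"dx":0,"dy":0,"dz":0,"spin":0,"jaw":0.5},{"dx":0,"dy":0,"dz":0,"spin":0,"jaw":0.5},{"dx":0,"dy":0,"dz":0,"spin":0,"jaw":0.5}]'
python3 -m crank '[{"dx":0,"dy":0,"dz":-0.03,"spin":0,"jaw":0.5},{"dx":0,"dy":0,"dz":-0.04,"spin":0,"jaw":0.5},{"dx":0,"dy":0,"dz":-0.04,"spin":0,"jaw":1},{"dx":0,"dy":0,"dz":-0.015,"spin":0,"jaw":1},{"dx":0.02,"dy":0,"dz":0,"spin":0,"jaw":1}]'
python3 - <<'E'
from h import *
plan(.534,.382,.215,-18)
plan(.4415,.402,.215,6)
E
```

```text
time_s: 17.5
tool_pos: [0.632, 0.0655, 0.0897]
ee_rot: [-0.004, 0.62, 0.785, -0.003]
wrist_force: [-0.8, -1.0, -1.1]
gripper_width: 0.0529
gripper_force: 18.0
time_s: 17.92
tool_pos: [0.6373, 0.0638, 0.0964]
ee_rot: [0.001, 0.621, 0.784, 0.001]
wrist_force: [0.5, -0.2, 0.3]
gripper_width: 0.0689
gripper_force: 0.0
time_s: 18.33
tool_pos: [0.6355, 0.0782, 0.2265]
ee_rot: [0.004, 0.623, 0.782, 0.003]
wrist_force: [0.3, -0.5, 0.3]
gripper_width: 0.0868
gripper_force: 0.0
t18.3 pos [635.5  78.2 226.5] tooly yaw 12.9 tilt 0.63 -> d before spin [318.8 -31.4  10.3] spin 30.9 after spin: [ 257.5 -190.6   10.3] q7 0.26 F [ 0.3 -0.5  0.3] w 0.087 f 0.0
t18.3 pos [635.5  78.2 226.5] tooly yaw 12.9 tilt 0.63 -> d before spin [ 358.9 -117.1    9.3] spin 6.9 after spin: [ 342.3 -159.2    9.3] q7 0.26 F [ 0.3 -0.5  0.3] w 0.087 f 0.0
```

```bash
python3 -m crank '[{"dx":0,"dy":0,"dz":0,"spin":7,"jaw":1},{"dx":0,"dy":0,"dz":0,"spin":7,"jaw":1},{"dx":0,"dy":0,"dz":0,"spin":7,"jaw":1},{"dx":0,"dy":0,"dz":0,"spin":7,"jaw":1},{"dx":0,"dy":0,"dz":0,"spin":3,"jaw":1}]'
python3 -m crank '[{"dx":0.0322,"dy":-0.0238,"dz":0,"spin":0,"jaw":1},{"dx":0.0322,"dy":-0.0238,"dz":0,"spin":0,"jaw":1},{"dx":0.0322,"dy":-0.0238,"dz":0,"spin":0,"jaw":1},{"dx":0.0322,"dy":-0.0238,"dz":0,"spin":0,"jaw":1},{"dx":0.0322,"dy":-0.0238,"dz":0,"spin":0,"jaw":1}]'
python3 -m crank '[{"dx":0.0322,"dy":-0.0238,"dz":0,"spin":0,"jaw":1},{"dx":0.0322,"dy":-0.0238,"dz":0,"spin":0,"jaw":1},{"dx":0.028,"dy":-0.0238,"dz":0,"spin":0,"jaw":1},{"dx":0,"dy":0,"dz":0,"spin":0,"jaw":1},{"dx":0,"dy":0,"dz":0,"spin":0,"jaw":1}]'
python3 - <<'E'
from h import *
plan(.534,.382,.0355,-18)
c=manip.camera("wrist"); cv2.imwrite("pics/w3.png",c["image"][:,:,::-1])
E
```

```text
time_s: 18.75
tool_pos: [0.632, 0.0831, 0.2207]
ee_rot: [0.0, 0.809, 0.587, 0.001]
wrist_force: [0.2, 0.6, 0.5]
gripper_width: 0.0917
gripper_force: 0.0
time_s: 19.17
tool_pos: [0.5669, 0.2743, 0.2208]
ee_rot: [-0.0, 0.808, 0.589, 0.001]
wrist_force: [-0.2, 0.3, -0.4]
gripper_width: 0.0918
gripper_force: 0.0
time_s: 19.58
tool_pos: [0.526, 0.3854, 0.2201]
ee_rot: [-0.0, 0.806, 0.592, 0.0]
wrist_force: [0.2, -0.8, -0.3]
gripper_width: 0.0919
gripper_force: 0.0
t19.6 pos [526.  385.4 220.1] tooly yaw -17.4 tilt 0.06 -> d before spin [ -1.1   8.8 184.6] spin 0.6 after spin: [ -1.    8.8 184.6] q7 -0.73 F [ 0.2 -0.8 -0.3] w 0.092 f 0.0
```

View pics/w3.png

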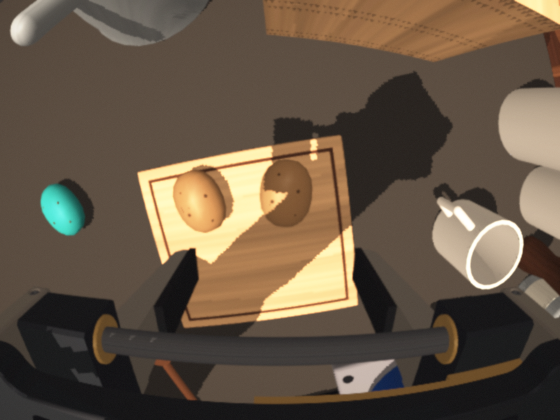

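The wrist view shows this potato at (287,193), upright between the jaws and slightly to the right, which matches the computed 9 mm shift. The other potato on the board is at (200,200). The turquoise egg at (62,210) is off the board and stays where it is.

```bash
python3 -m crank '[{"dx":-0.001,"dy":0.0085,"dz":0.035,"spin":0.5,"jaw":1},{"dx":0,"dy":0,"dz":0.04,"spin":0,"jaw":1},{"dx":0,"dy":0,"dz":0.04,"spin":0,"jaw":1},{"dx":0,"dy":0,"dz":0.035,"spin":0,"jaw":1},{"dx":0,"dy":0,"dz":0.025,"spin":0,"jaw":1}]'
python3 -m crank '[{"dx":0,"dy":0,"dz":0,"spin":0,"jaw":1},{"dx":0,"dy":0,"dz":0,"spin":0,"jaw":1},{"dx":0,"dy":0,"dz":0,"spin":0,"jaw":1}]'
python3 - <<'E'
from h import *
plan(.534,.382,.0355,-18)
E
```

```text
time_s: 20.05
tool_pos: [0.5356, 0.3755, 0.0423]
ee_rot: [0.001, 0.811, 0.585, -0.001]
wrist_force: [0.5, -0.1, 0.0]
gripper_width: 0.0919
gripper_force: 0.0
time_s: 20.3
tool_pos: [0.5376, 0.3781, 0.047]
ee_rot: [0.0, 0.811, 0.585, 0.001]
wrist_force: [0.1, -0.0, -0.3]
gripper_width: 0.0919
gripper_force: 0.0
t20.3 pos [537.6 378.1  47. ] tooly yaw -18.4 tilt 0.18 -> d before spin [ 2.5 -4.7 11.5] spin -0.4 after spin: [ 2.6 -4.6 11.5] q7 -0.63 F [ 0.1 -0.  -0.3] w 0.092 f 0.0
```

```bash
python3 -m crank '[{"dx":0.0025,"dy":-0.004,"dz":0.006,"spin":0,"jaw":1},{"dx":0,"dy":0,"dz":0.005,"spin":0,"jaw":1},{"dx":0,"dy":0,"dz":0,"spin":0,"jaw":-1},{"dx":0,"dy":0,"dz":0,"spin":0,"jaw":-1},{"dx":0,"dy":0,"dz":0,"spin":0,"jaw":-1}]'
python3 -m crank '[{"dx":0,"dy":0,"dz":0,"spin":0,"jaw":-1},{"dx":0,"dy":0,"dz":0,"spin":0,"jaw":-1},{"dx":0,"dy":0,"dz":0,"spin":0,"jaw":-1},{"dx":0,"dy":0,"dz":0,"spin":0,"jaw":-1},{"dx":0,"dy":0,"dz":0,"spin":0,"jaw":-1}]' 18
python3 -m crank '[{"dx":0,"dy":0,"dz":-0.02,"spin":0,"jaw":-1},{"dx":0,"dy":0,"dz":-0.04,"spin":0,"jaw":-1},{"dx":0,"dy":0,"dz":-0.04,"spin":0,"jaw":-1},{"dx":0,"dy":0,"dz":-0.04,"spin":0,"jaw":-1},{"dx":0,"dy":0,"dz":-0.04,"spin":0,"jaw":-1}]'
python3 - <<'E'
from h import *
plan(.640,-.025,.093,-18)
E
```

```text
time_s: 20.72
tool_pos: [0.5327, 0.3826, 0.0344]
ee_rot: [-0.0, 0.81, 0.586, 0.0]
wrist_force: [1.2, -0.4, -0.1]
gripper_width: 0.0739
gripper_force: 0.0
time_s: 21.13
tool_pos: [0.533, 0.3824, 0.0342]
ee_rot: [0.0, 0.81, 0.586, 0.0]
wrist_force: [1.2, -0.3, 2.0]
gripper_width: 0.055
gripper_force: 18.0
time_s: 21.55
tool_pos: [0.5318, 0.382, 0.2153]
ee_rot: [-0.0, 0.81, 0.586, -0.001]
wrist_force: [0.8, -0.0, -0.9]
gripper_width: 0.0548
gripper_force: 18.0
t21.6 pos [531.8 382.  215.3] tooly yaw -18.2 tilt 0.08 -> d before spin [-352.5  230.3  122.5] spin -0.2 after spin: [-353.5  228.7  122.5] q7 -0.73 F [ 0.8 -0.  -0.9] w 0.055 f 18.0
```

```bash
python3 -m crank '[{"dx":-0.032,"dy":0.0209,"dz":0,"spin":0,"jaw":-1},{"dx":-0.032,"dy":0.0209,"dz":0,"spin":0,"jaw":-1},{"dx":-0.032,"dy":0.0209,"dz":0,"spin":0,"jaw":-1},{"dx":-0.032,"dy":0.0209,"dz":0,"spin":0,"jaw":-1},{"dx":-0.032,"dy":0.0209,"dz":0,"spin":0,"jaw":-1}]'
python3 -m crank '[{"dx":-0.032,"dy":0.0209,"dz":0,"spin":0,"jaw":-1},{"dx":-0.032,"dy":0.0209,"dz":0,"spin":0,"jaw":-1},{"dx":-0.032,"dy":0.0209,"dz":0,"spin":0,"jaw":-1},{"dx":-0.032,"dy":0.0209,"dz":0,"spin":0,"jaw":-1},{"dx":-0.032,"dy":0.0209,"dz":0,"spin":0,"jaw":-1}]'
python3 -m crank '[{"dx":-0.032,"dy":0.0209,"dz":0,"spin":0,"jaw":-1},{"dx":0,"dy":0,"dz":0,"spin":0,"jaw":-1},{"dx":0,"dy":0,"dz":0,"spin":0,"jaw":-1},{"dx":0,"dy":0,"dz":0,"spin":0,"jaw":-1}]'
python3 - <<'E'
from h import *
plan(.640,-.025,.095,-18)
E
```

```text
time_s: 21.97
tool_pos: [0.5813, 0.1962, 0.2138]
ee_rot: [-0.0, 0.81, 0.586, -0.0]
wrist_force: [1.2, 0.3, -0.8]
gripper_width: 0.0551
gripper_force: 18.0
time_s: 22.38
tool_pos: [0.6306, 0.0115, 0.2137]
ee_rot: [-0.0, 0.81, 0.586, -0.0]
wrist_force: [0.3, 0.5, -0.5]
gripper_width: 0.055
gripper_force: 18.0
time_s: 22.72
tool_pos: [0.6403, -0.0233, 0.2134]
ee_rot: [-0.001, 0.81, 0.586, -0.0]
wrist_force: [-0.5, 1.2, -1.0]
gripper_width: 0.0548
gripper_force: 18.0
t22.7 pos [640.3 -23.3 213.4] tooly yaw -18.2 tilt 0.08 -> d before spin [ -1.8   0.4 118.4] spin -0.2 after spin: [ -1.8   0.4 118.4] q7 -0.04 F [-0.5  1.2 -1. ] w 0.055 f 18.0
```

```bash
python3 -m crank '[{"dx":-0.001,"dy":0,"dz":0.035,"spin":0,"jaw":-1},{"dx":0,"dy":0,"dz":0.035,"spin":0,"jaw":-1},{"dx":0,"dy":0,"dz":0.03,"spin":0,"jaw":-1},{"dx":0,"dy":0,"dz":0.018,"spin":0,"jaw":-1},{"dx":0,"dy":0,"dz":0,"spin":0,"jaw":-1}]'
python3 -m crank '[{"dx":0,"dy":0,"dz":0,"spin":0,"jaw":0.55},{"dx":0,"dy":0,"dz":0,"spin":0,"jaw":0.55},{"dx":0,"dy":0,"dz":0,"spin":0,"jaw":0.55},{"dx":0,"dy":0,"dz":0,"spin":0,"jaw":0.55},{"dx":0,"dy":0,"dz":0,"spin":0,"jaw":0.55}]'
python3 -m crank '[{"dx":0,"dy":0,"dz":-0.03,"spin":0,"jaw":0.55},{"dx":0,"dy":0,"dz":-0.04,"spin":0,"jaw":0.55},{"dx":0,"dy":0,"dz":-0.04,"spin":0,"jaw":1},{"dx":0,"dy":0,"dz":-0.01,"spin":-7,"jaw":1},{"dx":0.02,"dy":0,"dz":0,"spin":-7,"jaw":1}]'
python3 - <<'E'
from h import *
plan(.4415,.402,.215,6)
E
```

```text
time_s: 23.13
tool_pos: [0.637, -0.0216, 0.0912]
ee_rot: [-0.003, 0.809, 0.588, -0.003]
wrist_force: [-0.7, 0.6, -1.8]
gripper_width: 0.055
gripper_force: 18.0
time_s: 23.55
tool_pos: [0.6412, -0.0246, 0.0973]
ee_rot: [0.001, 0.81, 0.586, 0.001]
wrist_force: [0.4, 0.7, -0.1]
gripper_width: 0.0712
gripper_force: 0.0
time_s: 23.97
tool_pos: [0.6462, -0.0104, 0.2217]
ee_rot: [0.004, 0.733, 0.68, 0.003]
wrist_force: [0.6, -1.0, -0.8]
gripper_width: 0.0892
gripper_force: 0.0
t24.0 pos [646.2 -10.4 221.7] tooly yaw -4.3 tilt 0.52 -> d before spin [ 395.9 -235.1    4.1] spin -10.3 after spin: [ 431.6 -160.5    4.1] q7 0.15 F [ 0.6 -1.  -0.8] w 0.089 f 0.0
```

```bash
python3 -m crank '[{"dx":0,"dy":0,"dz":0,"spin":-7,"jaw":1},{"dx":0,"dy":0,"dz":0,"spin":-3.3,"jaw":1},{"dx":0.0355,"dy":-0.0133,"dz":0,"spin":0,"jaw":1},{"dx":0.0355,"dy":-0.0133,"dz":0,"spin":0,"jaw":1},{"dx":0.0355,"dy":-0.0133,"dz":0,"spin":0,"jaw":1}]'
python3 -m crank '[{"dx":0.0355,"dy":-0.0133,"dz":0,"spin":0,"jaw":1},{"dx":0.0355,"dy":-0.0133,"dz":0,"spin":0,"jaw":1},{"dx":0.0355,"dy":-0.0133,"dz":0,"spin":0,"jaw":1},{"dx":0.0355,"dy":-0.0133,"dz":0,"spin":0,"jaw":1},{"dx":0.0355,"dy":-0.0133,"dz":0,"spin":0,"jaw":1}]'
python3 -m crank '[{"dx":0.0355,"dy":-0.0133,"dz":0,"spin":0,"jaw":1},{"dx":0.0355,"dy":-0.0133,"dz":0,"spin":0,"jaw":1},{"dx":0.0355,"dy":-0.0133,"dz":0,"spin":0,"jaw":1},{"dx":0.0355,"dy":-0.0133,"dz":0,"spin":0,"jaw":1},{"dx":0,"dy":0,"dz":0,"spin":0,"jaw":1}]'
python3 - <<'E'
from h import *
c=manip.camera("wrist"); cv2.imwrite("pics/w4.png",c["image"][:,:,::-1])
plan(.4415,.402,.0355,6)
t=manip.camera("top"); im=np.hstack([cv2.resize(t["image"][90:260,120:340],None,fx=2.4,fy=2.4)]); cv2.imwrite("pics/t3.png",im[:,:,::-1]); np.savez("pics/t3.npz",**t)
print(board_potatoes(t))
E
```

```text
time_s: 24.38
tool_pos: [0.5929, 0.0967, 0.2166]
ee_rot: [0.0, 0.67, 0.743, 0.001]
wrist_force: [0.5, 1.6, -0.2]
gripper_width: 0.092
gripper_force: 0.0
time_s: 24.8
tool_pos: [0.5076, 0.2675, 0.2168]
ee_rot: [0.0, 0.669, 0.743, 0.001]
wrist_force: [0.5, 0.0, 0.6]
gripper_width: 0.0919
gripper_force: 0.0
time_s: 25.22
tool_pos: [0.4351, 0.41, 0.2162]
ee_rot: [-0.002, 0.664, 0.747, 0.001]
wrist_force: [-0.6, 0.7, -0.3]
gripper_width: 0.0923
gripper_force: 0.0
t25.3 pos [437.5 406.2 216.2] tooly yaw 6.5 tilt 0.12 -> d before spin [ -5.    3.6 180.7] spin 0.5 after spin: [ -4.9   3.6 180.7] q7 -0.51 F [ 0.2 -1.1  0.2] w 0.092 f 0.0
[(157, 222, {'c': array([441.3, 402. ]), 'size': array([69.4, 51.3]), 'yaw': 90.0, 'ell': (array([441.5, 402.2]), array([52.7, 71.1]), -84.1), 'circ': array([441.3, 401.9,  35.9])})]
```

View pics/w4.png

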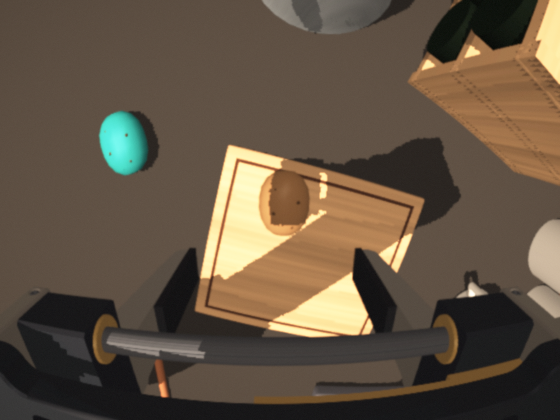

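View pics/t3.png

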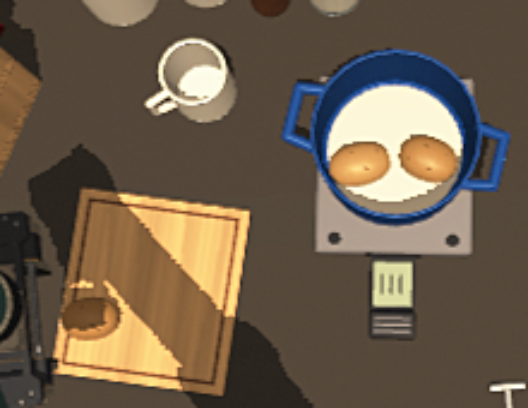

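The wrist view shows the last potato at (285,203) between the jaws. The top view shows two potatoes flat in the pot at crop px (360,163) and (428,157), with free space in the far half. The display is still out at (392,300).

```bash
python3 -m crank '[{"dx":-0.003,"dy":0.004,"dz":0.035,"spin":0.5,"jaw":1},{"dx":0,"dy":0,"dz":0.04,"spin":0,"jaw":1},{"dx":0,"dy":0,"dz":0.035,"spin":0,"jaw":1},{"dx":0,"dy":0,"dz":0.035,"spin":0,"jaw":1},{"dx":0,"dy":0,"dz":0.025,"spin":0,"jaw":1}]'
python3 -m crank '[{"dx":0,"dy":0,"dz":0,"spin":0,"jaw":1},{"dx":0,"dy":0,"dz":0,"spin":0,"jaw":1},{"dx":0,"dy":0,"dz":0,"spin":0,"jaw":1}]'
python3 - <<'E'
from h import *
plan(.4415,.402,.0355,6)
E
```

```text
time_s: 25.73
tool_pos: [0.4454, 0.3963, 0.0437]
ee_rot: [0.001, 0.673, 0.74, -0.001]
wrist_force: [-0.0, 0.2, -0.9]
gripper_width: 0.0919
gripper_force: 0.0
time_s: 25.98
tool_pos: [0.4467, 0.3988, 0.0477]
ee_rot: [0.0, 0.673, 0.74, 0.001]
wrist_force: [-0.2, -0.0, -0.4]
gripper_width: 0.0918
gripper_force: 0.0
t26.0 pos [446.7 398.8  47.7] tooly yaw 5.5 tilt 0.16 -> d before spin [ 3.7 -4.9 12.2] spin -0.5 after spin: [ 3.7 -4.9 12.2] q7 -0.41 F [-0.2 -0.  -0.4] w 0.092 f 0.0
```

```bash
python3 -m crank '[{"dx":0.003,"dy":-0.005,"dz":0.006,"spin":0,"jaw":1},{"dx":0,"dy":0,"dz":0.006,"spin":0,"jaw":1},{"dx":0,"dy":0,"dz":0,"spin":0,"jaw":-1},{"dx":0,"dy":0,"dz":0,"spin":0,"jaw":-1},{"dx":0,"dy":0,"dz":0,"spin":0,"jaw":-1}]'
python3 -m crank '[{"dx":0,"dy":0,"dz":0,"spin":0,"jaw":-1},{"dx":0,"dy":0,"dz":0,"spin":0,"jaw":-1},{"dx":0,"dy":0,"dz":0,"spin":0,"jaw":-1},{"dx":0,"dy":0,"dz":0,"spin":0,"jaw":-1},{"dx":0,"dy":0,"dz":0,"spin":0,"jaw":-1}]' 18
python3 -m crank '[{"dx":0,"dy":0,"dz":-0.02,"spin":0,"jaw":-1},{"dx":0,"dy":0,"dz":-0.04,"spin":0,"jaw":-1},{"dx":0,"dy":0,"dz":-0.04,"spin":0,"jaw":-1},{"dx":0,"dy":0,"dz":-0.04,"spin":0,"jaw":-1},{"dx":0,"dy":0,"dz":-0.04,"spin":0,"jaw":-1}]'
python3 - <<'E'
from h import *
plan(.55,.0195,.215,6)
E
```

```text
time_s: 26.4
tool_pos: [0.4397, 0.4017, 0.0343]
ee_rot: [0.0, 0.672, 0.741, 0.0]
wrist_force: [0.1, -0.3, -0.2]
gripper_width: 0.0738
gripper_force: 0.0
time_s: 26.82
tool_pos: [0.4401, 0.4016, 0.0342]
ee_rot: [0.0, 0.672, 0.741, 0.0]
wrist_force: [1.6, -0.5, 1.3]
gripper_width: 0.0527
gripper_force: 18.0
time_s: 27.23
tool_pos: [0.439, 0.4009, 0.2153]
ee_rot: [-0.0, 0.672, 0.741, -0.001]
wrist_force: [0.2, 1.0, -0.2]
gripper_width: 0.0529
gripper_force: 18.0
t27.2 pos [439.  400.9 215.3] tooly yaw 5.6 tilt 0.08 -> d before spin [-390.4   73.6    0.6] spin -0.4 after spin: [-390.9   70.5    0.6] q7 -0.52 F [ 0.2  1.  -0.2] w 0.053 f 18.0
```

```bash
python3 -m crank '[{"dx":-0.039,"dy":0.0073,"dz":0,"spin":0,"jaw":-1},{"dx":-0.039,"dy":0.0073,"dz":0,"spin":0,"jaw":-1},{"dx":-0.039,"dy":0.0073,"dz":0,"spin":0,"jaw":-1},{"dx":-0.039,"dy":0.0073,"dz":0,"spin":0,"jaw":-1},{"dx":-0.039,"dy":0.0073,"dz":0,"spin":0,"jaw":-1}]'
python3 -m crank '[{"dx":-0.039,"dy":0.0073,"dz":0,"spin":0,"jaw":-1},{"dx":-0.039,"dy":0.0073,"dz":0,"spin":0,"jaw":-1},{"dx":-0.039,"dy":0.0073,"dz":0,"spin":0,"jaw":-1},{"dx":-0.039,"dy":0.0073,"dz":0,"spin":0,"jaw":-1},{"dx":-0.039,"dy":0.0073,"dz":0,"spin":0,"jaw":-1}]'
python3 -m crank '[{"dx":0,"dy":0,"dz":0,"spin":-7,"jaw":-1},{"dx":0,"dy":0,"dz":0,"spin":-7,"jaw":-1},{"dx":0,"dy":0,"dz":0,"spin":-7,"jaw":-1},{"dx":0,"dy":0,"dz":0,"spin":-7,"jaw":-1},{"dx":0,"dy":0,"dz":0,"spin":-7,"jaw":-1}]'
python3 -m crank '[{"dx":0,"dy":0,"dz":0,"spin":-7,"jaw":-1},{"dx":0,"dy":0,"dz":0,"spin":-7,"jaw":-1},{"dx":0,"dy":0,"dz":0,"spin":-7,"jaw":-1},{"dx":0,"dy":0,"dz":0,"spin":-7,"jaw":-1},{"dx":0,"dy":0,"dz":0,"spin":-7,"jaw":-1}]'
python3 -m crank '[{"dx":0,"dy":0,"dz":0,"spin":-7,"jaw":-1},{"dx":0,"dy":0,"dz":0,"spin":-7,"jaw":-1},{"dx":0,"dy":0,"dz":0,"spin":0,"jaw":-1},{"dx":0,"dy":0,"dz":0,"spin":0,"jaw":-1}]'
python3 - <<'E'
from h import *
plan(.695,.0195,.095,90)
E
```

```text
time_s: 27.65
tool_pos: [0.4945, 0.2092, 0.2139]
ee_rot: [-0.0, 0.672, 0.741, -0.0]
wrist_force: [0.9, -0.3, -1.4]
gripper_width: 0.0528
gripper_force: 18.0
time_s: 28.07
tool_pos: [0.5498, 0.0187, 0.2138]
ee_rot: [-0.0, 0.672, 0.741, -0.0]
wrist_force: [0.7, 0.7, -0.1]
gripper_width: 0.053
gripper_force: 18.0
time_s: 28.48
tool_pos: [0.5495, 0.0203, 0.2135]
ee_rot: [-0.001, 0.415, 0.91, -0.0]
wrist_force: [-0.7, 0.3, -0.5]
gripper_width: 0.0535
gripper_force: 18.0
time_s: 28.9
tool_pos: [0.5495, 0.0205, 0.2136]
ee_rot: [-0.001, 0.123, 0.992, -0.0]
wrist_force: [-0.4, -0.2, -1.6]
gripper_width: 0.0532
gripper_force: 18.0
time_s: 29.23
tool_pos: [0.5497, 0.0203, 0.2137]
ee_rot: [-0.0, 0.006, 1.0, 0.0]
wrist_force: [0.5, -0.9, -1.2]
gripper_width: 0.0534
gripper_force: 18.0
t29.2 pos [549.7  20.3 213.7] tooly yaw 89.4 tilt 0.04 -> d before spin [-145.3    0.8  118.6] spin -0.6 after spin: [-145.3   -0.8  118.6] q7 1.56 F [ 0.5 -0.9 -1.2] w 0.053 f 18.0
```

```bash
python3 -m crank '[{"dx":-0.036,"dy":0,"dz":0,"spin":-0.6,"jaw":-1},{"dx":-0.036,"dy":0,"dz":0,"spin":0,"jaw":-1},{"dx":-0.036,"dy":0,"dz":0,"spin":0,"jaw":-1},{"dx":-0.036,"dy":0,"dz":0,"spin":0,"jaw":-1},{"dx":0,"dy":0,"dz":0,"spin":0,"jaw":-1}]'
python3 -m crank '[{"dx":0,"dy":0,"dz":0.035,"spin":0,"jaw":-1},{"dx":0,"dy":0,"dz":0.035,"spin":0,"jaw":-1},{"dx":0,"dy":0,"dz":0.025,"spin":0,"jaw":-1},{"dx":0,"dy":0,"dz":0.015,"spin":0,"jaw":-1},{"dx":0,"dy":0,"dz":0,"spin":0,"jaw":-1}]'
python3 -m crank '[{"dx":0,"dy":0,"dz":0,"spin":0,"jaw":0.5},{"dx":0,"dy":0,"dz":0,"spin":0,"jaw":0.5},{"dx":0,"dy":0,"dz":0,"spin":0,"jaw":0.5},{"dx":0,"dy":0,"dz":0,"spin":0,"jaw":0.5},{"dx":0,"dy":0,"dz":0,"spin":0,"jaw":0.5}]'
python3 -m crank '[{"dx":0,"dy":0,"dz":-0.03,"spin":0,"jaw":0.5},{"dx":0,"dy":0,"dz":-0.04,"spin":0,"jaw":0.5},{"dx":0,"dy":0,"dz":-0.04,"spin":0,"jaw":1},{"dx":0,"dy":0,"dz":-0.01,"spin":0,"jaw":1},{"dx":0.02,"dy":-0.03,"dz":0,"spin":0,"jaw":1}]'
python3 - <<'E'
from h import *
plan(.50,-.335,.215,90)
E
```

```text
time_s: 29.65
tool_pos: [0.6987, 0.0207, 0.212]
ee_rot: [0.001, -0.0, 1.0, -0.001]
wrist_force: [-1.2, -0.2, 0.3]
gripper_width: 0.0527
gripper_force: 18.0
time_s: 30.07
tool_pos: [0.6912, 0.0205, 0.0998]
ee_rot: [-0.004, -0.001, 1.0, -0.0]
wrist_force: [0.5, -0.7, -2.1]
gripper_width: 0.0531
gripper_force: 18.0
time_s: 30.48
tool_pos: [0.6949, 0.0205, 0.1055]
ee_rot: [0.001, -0.001, 1.0, 0.0]
wrist_force: [0.0, -0.2, 0.7]
gripper_width: 0.0689
gripper_force: 0.0
time_s: 30.9
tool_pos: [0.679, -0.002, 0.229]
ee_rot: [0.006, -0.006, 1.0, 0.002]
wrist_force: [0.1, 1.4, 0.1]
gripper_width: 0.0867
gripper_force: 0.0
t30.9 pos [679.  -2. 229.] tooly yaw 90.7 tilt 0.72 -> d before spin [ 183.3 -330.8   10.3] spin 0.7 after spin: [ 179.2 -333.1   10.3] q7 1.66 F [0.1 1.4 0.1] w 0.087 f 0.0
```

```bash
python3 -m crank '[{"dx":0.019,"dy":-0.033,"dz":0,"spin":0.5,"jaw":1},{"dx":0.019,"dy":-0.033,"dz":0,"spin":0,"jaw":1},{"dx":0.019,"dy":-0.033,"dz":0,"spin":0,"jaw":1},{"dx":0.019,"dy":-0.033,"dz":0,"spin":0,"jaw":1},{"dx":0.019,"dy":-0.033,"dz":0,"spin":0,"jaw":1}]'
python3 -m crank '[{"dx":0.019,"dy":-0.033,"dz":0,"spin":0,"jaw":1},{"dx":0,"dy":0,"dz":0,"spin":0,"jaw":1},{"dx":0,"dy":0,"dz":0,"spin":0,"jaw":1},{"dx":0,"dy":0,"dz":0,"spin":0,"jaw":1}]'
python3 - <<'E'
from h import *
plan(.485,-.339,.215,90)
t=manip.camera("top"); im=cv2.resize(t["image"][90:260,120:450],None,fx=2.4,fy=2.4); cv2.imwrite("pics/t4.png",im[:,:,::-1]); np.savez("pics/t4.npz",**t)
z=cloud(t)[...,2]; H=cv2.cvtColor(t["image"],cv2.COLOR_RGB2HSV)
m=op((H[...,0]<25)&(H[...,1]>90)&win(248,108,322,190)); print([(round(U[b].mean()),round(V[b].mean()),b.sum(),np.percentile(z[b],[50,95]).round(3), ray(t,U[b].mean(),V[b].mean(),.065).round(3)) for b in blobs(m,30)])
print(board_potatoes(t))
hs=op((H[...,0]>100)&(H[...,0]<130)&(H[...,1]>120)&win(230,95,340,195))
print("pot",planerect(t,cv2.morphologyEx(cv2.morphologyEx(hs.astype(np.uint8),cv2.MORPH_CLOSE,np.ones((9,9))),cv2.MORPH_OPEN,np.ones((1,1))),.141))
n=cv2.morphologyEx((hs|win(262,122,308,172)).astype(np.uint8),cv2.MORPH_CLOSE,np.ones((9,9)));print("pot2",planerect(t,cv2.morphologyEx(n,cv2.MORPH_OPEN,np.ones((17,17))),.141))
kn=op((H[...,1]<110)&(H[...,2]>110)&win(388,190,424,226)); print("knob",planerect(t,kn,.065))
bl=op((H[...,0]>100)&(H[...,0]<130)&(H[...,1]>120)&win(350,150,450,265)); print("lid",planerect(t,bl,.02))
E
```

```text
time_s: 31.32
tool_pos: [0.5775, -0.1756, 0.2245]
ee_rot: [0.001, 0.003, 1.0, -0.0]
wrist_force: [-0.2, -1.1, 0.8]
gripper_width: 0.0922
gripper_force: 0.0
time_s: 31.65
tool_pos: [0.5597, -0.2067, 0.2244]
ee_rot: [0.001, 0.003, 1.0, 0.0]
wrist_force: [-0.8, 0.6, -0.2]
gripper_width: 0.0918
gripper_force: 0.0
t31.6 pos [ 559.7 -206.7  224.4] tooly yaw 89.7 tilt 0.08 -> d before spin [  73.9 -132.8    9.2] spin -0.3 after spin: [  74.7 -132.3    9.2] q7 2.00 F [-0.8  0.6 -0.2] w 0.092 f 0.0
[(284, 152, np.int64(1111), array([0.073, 0.08 ]), array([0.65 , 0.021, 0.065]))]
[]
pot {'c': array([671.1,  16.8]), 'size': array([260.5, 158.8]), 'yaw': 81.5, 'ell': (array([654.2,  18.9]), array([168.2, 237.6]), 74.0), 'circ': array([646.7,  20.5, 131.6])}
pot2 {'c': array([649.1,  20.4]), 'size': array([231.6, 205.6]), 'yaw': -68.4, 'ell': (array([650.6,  18.8]), array([187.5, 241.1]), 70.1), 'circ': array([646.7,  20.5, 131.6])}Traceback (most recent call last):
  File "<stdin>", line 10, in <module>
  File "h.py", line 25, in planerect
    k=max(cs,key=cv2.contourArea)[:,0]
      ~~~^^^^^^^^^^^^^^^^^^^^^^^^
ValueError: max() iterable argument is empty
```

View pics/t4.png

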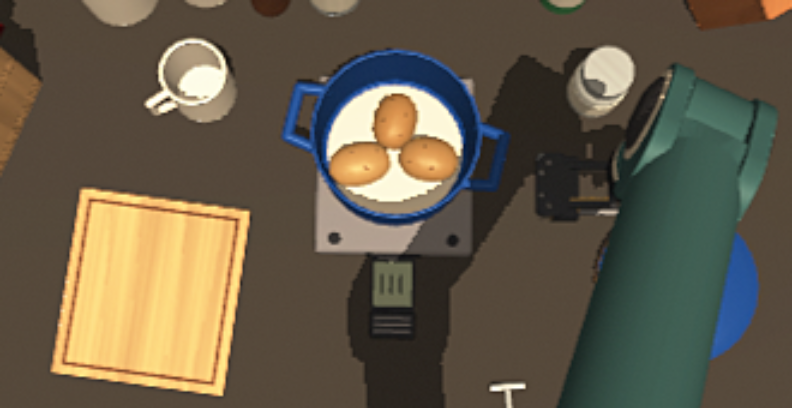

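The top view shows three potatoes flat in the pot at crop px (360,163), (428,158) and (396,121), with tops at about 0.08 m. The board is empty and the display is still out at (392,300). I'll check the pot's position, then go back for the lid.

```bash
python3 -m crank '[{"dx":0.018,"dy":-0.033,"dz":0,"spin":-0.3,"jaw":1},{"dx":0.019,"dy":-0.033,"dz":0,"spin":0,"jaw":1},{"dx":0.019,"dy":-0.033,"dz":0,"spin":0,"jaw":1},{"dx":0.019,"dy":-0.0328,"dz":0,"spin":0,"jaw":1},{"dx":0,"dy":0,"dz":0,"spin":0,"jaw":1}]'
python3 -m crank '[{"dx":0,"dy":0,"dz":0.03,"spin":0,"jaw":1},{"dx":0,"dy":0,"dz":0.035,"spin":0,"jaw":1},{"dx":0,"dy":0,"dz":0.03,"spin":0,"jaw":1},{"dx":0,"dy":0,"dz":0,"spin":0,"jaw":1},{"dx":0,"dy":0,"dz":0,"spin":0,"jaw":1}]'
python3 - <<'E'
from h import *
plan(.485,-.3384,.070,90)
for n in("top0","t2","t3","t4"):
    c=dict(np.load(f"pics/{n}.npz")); H=cv2.cvtColor(c["image"],cv2.COLOR_RGB2HSV)
    hs=((H[...,0]>100)&(H[...,0]<130)&(H[...,1]>120)&win(230,95,340,195)); m=np.zeros((420,560),np.uint8)
    ks,_=cv2.findContours(hs.astype(np.uint8),cv2.RETR_EXTERNAL,cv2.CHAIN_APPROX_NONE); k=max(ks,key=cv2.contourArea)[:,0]
    l=k[k[:,0]<250].mean(0); r=k[k[:,0]>322].mean(0)
    a=ray(c,*l,.122);b=ray(c,*r,.122); print(n,a.round(4),b.round(4),((a+b)/2).round(4))
E
```

```text
time_s: 32.12
tool_pos: [0.48, -0.3453, 0.2244]
ee_rot: [-0.001, 0.004, 1.0, -0.002]
wrist_force: [-0.7, -0.7, -0.1]
gripper_width: 0.0921
gripper_force: 0.0
time_s: 32.53
tool_pos: [0.4844, -0.3371, 0.1278]
ee_rot: [-0.001, -0.001, 1.0, 0.001]
wrist_force: [0.5, -0.2, 0.4]
gripper_width: 0.0916
gripper_force: 0.0
t32.5 pos [ 484.4 -337.1  127.8] tooly yaw 90.1 tilt 0.19 -> d before spin [-0.8 -1.4 57.8] spin 0.1 after spin: [-0.8 -1.4 57.8] q7 2.32 F [ 0.5 -0.2  0.4] w 0.092 f 0.0
top0 [0.6756 0.1406 0.122 ] [ 0.6278 -0.1039  0.122 ] [0.6517 0.0184 0.122 ]
t2 [0.6755 0.1406 0.122 ] [ 0.6278 -0.1041  0.122 ] [0.6516 0.0183 0.122 ]
t3 [0.6756 0.1406 0.122 ] [ 0.6278 -0.1039  0.122 ] [0.6517 0.0184 0.122 ]
t4 [0.6756 0.1406 0.122 ] [ 0.628  -0.1039  0.122 ] [0.6518 0.0184 0.122 ]
```

```bash
python3 -m crank '[{"dx":0,"dy":-0.001,"dz":0.03,"spin":0,"jaw":1},{"dx":0,"dy":0,"dz":0.022,"spin":0,"jaw":1},{"dx":0,"dy":0,"dz":0,"spin":0,"jaw":1},{"dx":0,"dy":0,"dz":0,"spin":0,"jaw":1},{"dx":0,"dy":0,"dz":0,"spin":0,"jaw":1}]' 35
python3 -c "
from h import *
plan(.485,-.3384,.0705,90)"
```

```text
time_s: 32.95
tool_pos: [0.4857, -0.3404, 0.0793]
ee_rot: [0.002, 0.0, 1.0, -0.001]
wrist_force: [-0.1, -0.2, -0.6]
gripper_width: 0.0918
gripper_force: 0.0
t33.0 pos [ 485.7 -340.4   79.3] tooly yaw 90.0 tilt 0.21 -> d before spin [0.7 2.1 8.8] spin -0.0 after spin: [0.7 2.1 8.8] q7 2.35 F [-0.1 -0.2 -0.6] w 0.092 f 0.0
```

```bash
python3 -m crank '[{"dx":0,"dy":0,"dz":0.0085,"spin":0,"jaw":1},{"dx":0,"dy":0,"dz":0,"spin":0,"jaw":1},{"dx":0,"dy":0,"dz":0,"spin":0,"jaw":-1},{"dx":0,"dy":0,"dz":0,"spin":0,"jaw":-1},{"dx":0,"dy":0,"dz":0,"spin":0,"jaw":-1}]' 35
python3 -m crank '[{"dx":0,"dy":0,"dz":0,"spin":0,"jaw":-1},{"dx":0,"dy":0,"dz":0,"spin":0,"jaw":-1},{"dx":0,"dy":0,"dz":0,"spin":0,"jaw":-1},{"dx":0,"dy":0,"dz":0,"spin":0,"jaw":-1},{"dx":0,"dy":0,"dz":0,"spin":0,"jaw":-1}]'
python3 -m crank '[{"dx":0,"dy":0,"dz":0,"spin":0,"jaw":-1},{"dx":0,"dy":0,"dz":0,"spin":0,"jaw":-1},{"dx":0,"dy":0,"dz":0,"spin":0,"jaw":-1}]'
python3 -c "
from h import *
plan(.6527,.0203,.272,90)"
```

```text
time_s: 33.37
tool_pos: [0.4842, -0.3399, 0.0688]
ee_rot: [0.0, 0.0, 1.0, -0.0]
wrist_force: [-0.2, 0.6, 0.5]
gripper_width: 0.0739
gripper_force: 0.0
time_s: 33.78
tool_pos: [0.484, -0.3398, 0.0684]
ee_rot: [0.0, 0.0, 1.0, 0.0]
wrist_force: [-0.4, 0.6, 0.0]
gripper_width: 0.0404
gripper_force: 0.0
time_s: 34.03
tool_pos: [0.484, -0.339, 0.0683]
ee_rot: [-0.0, 0.0, 1.0, 0.001]
wrist_force: [-0.3, 2.7, 1.1]
gripper_width: 0.0362
gripper_force: 35.0
t34.0 pos [ 484.  -339.    68.3] tooly yaw 90.0 tilt 0.07 -> d before spin [-168.5  359.6 -203.3] spin -0.0 after spin: [-168.6  359.6 -203.3] q7 2.36 F [-0.3  2.7  1.1] w 0.036 f 35.0
```

```bash
python3 -m crank '[{"dx":0,"dy":0,"dz":-0.02,"spin":0,"jaw":-1},{"dx":0,"dy":0,"dz":-0.03,"spin":0,"jaw":-1},{"dx":0,"dy":0,"dz":-0.035,"spin":0,"jaw":-1},{"dx":0,"dy":0,"dz":-0.035,"spin":0,"jaw":-1},{"dx":0,"dy":0,"dz":-0.035,"spin":0,"jaw":-1}]'
python3 -m crank '[{"dx":0,"dy":0,"dz":-0.035,"spin":0,"jaw":-1},{"dx":0,"dy":0,"dz":-0.015,"spin":0,"jaw":-1},{"dx":-0.006,"dy":0.012,"dz":0,"spin":0,"jaw":-1},{"dx":-0.011,"dy":0.024,"dz":0,"spin":0,"jaw":-1},{"dx":-0.011,"dy":0.024,"dz":0,"spin":0,"jaw":-1}]'
python3 -m crank '[{"dx":-0.012,"dy":0.025,"dz":0,"spin":0,"jaw":-1},{"dx":-0.012,"dy":0.025,"dz":0,"spin":0,"jaw":-1},{"dx":-0.012,"dy":0.025,"dz":0,"spin":0,"jaw":-1},{"dx":-0.012,"dy":0.025,"dz":0,"spin":0,"jaw":-1},{"dx":-0.012,"dy":0.025,"dz":0,"spin":0,"jaw":-1}]'
python3 -m crank '[{"dx":-0.012,"dy":0.025,"dz":0,"spin":0,"jaw":-1},{"dx":-0.012,"dy":0.025,"dz":0,"spin":0,"jaw":-1},{"dx":-0.012,"dy":0.025,"dz":0,"spin":0,"jaw":-1},{"dx":-0.012,"dy":0.025,"dz":0,"spin":0,"jaw":-1},{"dx":-0.012,"dy":0.025,"dz":0,"spin":0,"jaw":-1}]'
python3 -m crank '[{"dx":-0.009,"dy":0.02,"dz":0,"spin":0,"jaw":-1},{"dx":-0.005,"dy":0.012,"dz":0,"spin":0,"jaw":-1},{"dx":0,"dy":0,"dz":0,"spin":0,"jaw":-1},{"dx":0,"dy":0,"dz":0,"spin":0,"jaw":-1},{"dx":0,"dy":0,"dz":0,"spin":0,"jaw":-1}]'
python3 -c "
from h import *
plan(.6517,.0195,.192,90)"
```

```text
time_s: 34.45
tool_pos: [0.483, -0.3397, 0.2238]
ee_rot: [-0.001, 0.001, 1.0, 0.0]
wrist_force: [1.1, -0.8, -4.7]
gripper_width: 0.0362
gripper_force: 35.0
time_s: 34.87
tool_pos: [0.5111, -0.2803, 0.2729]
ee_rot: [-0.0, 0.002, 1.0, -0.0]
wrist_force: [-0.3, 0.0, -5.4]
gripper_width: 0.036
gripper_force: 35.0
time_s: 35.28
tool_pos: [0.5718, -0.1538, 0.2722]
ee_rot: [-0.001, 0.001, 1.0, -0.0]
wrist_force: [0.9, -0.3, -5.0]
gripper_width: 0.0363
gripper_force: 35.0
time_s: 35.7
tool_pos: [0.632, -0.029, 0.272]
ee_rot: [-0.001, 0.001, 1.0, -0.0]
wrist_force: [-0.2, -0.6, -4.7]
gripper_width: 0.0361
gripper_force: 35.0
time_s: 36.12
tool_pos: [0.6455, -0.0002, 0.2729]
ee_rot: [-0.001, 0.001, 1.0, -0.001]
wrist_force: [0.5, -0.2, -4.5]
gripper_width: 0.0361
gripper_force: 35.0
t36.1 pos [ 6.455e+02 -2.000e-01  2.729e+02] tooly yaw 89.8 tilt 0.12 -> d before spin [-6.2 19.8 80.9] spin -0.2 after spin: [-6.3 19.8 80.9] q7 1.61 F [ 0.5 -0.2 -4.5] w 0.036 f 35.0
```

```bash
python3 -m crank '[{"dx":-0.003,"dy":0.01,"dz":0,"spin":0,"jaw":-1},{"dx":-0.003,"dy":0.0098,"dz":0,"spin":0,"jaw":-1},{"dx":0,"dy":0,"dz":0.025,"spin":0,"jaw":-1},{"dx":0,"dy":0,"dz":0.025,"spin":0,"jaw":-1},{"dx":0,"dy":0,"dz":0.01,"spin":0,"jaw":-1}]'
python3 -m crank '[{"dx":0,"dy":0,"dz":0,"spin":0,"jaw":-1},{"dx":0,"dy":0,"dz":0,"spin":0,"jaw":-1},{"dx":0,"dy":0,"dz":0,"spin":0,"jaw":-1}]'
python3 -c "
from h import *
plan(.6517,.0195,.192,90)"
```

```text
time_s: 36.53
tool_pos: [0.6506, 0.0229, 0.2103]
ee_rot: [-0.002, -0.0, 1.0, 0.0]
wrist_force: [-1.1, -0.1, -4.7]
gripper_width: 0.0364
gripper_force: 35.0
time_s: 36.78
tool_pos: [0.6534, 0.0219, 0.215]
ee_rot: [0.001, 0.0, 1.0, 0.0]
wrist_force: [0.3, 0.8, -3.8]
gripper_width: 0.0359
gripper_force: 35.0
t36.8 pos [653.4  21.9 215. ] tooly yaw 90.0 tilt 0.15 -> d before spin [ 1.7 -2.4 23. ] spin -0.0 after spin: [ 1.7 -2.4 23. ] q7 1.60 F [ 0.3  0.8 -3.8] w 0.036 f 35.0
```

```bash
python3 -m crank '[{"dx":0.0015,"dy":-0.002,"dz":0.008,"spin":0,"jaw":-1},{"dx":0,"dy":0,"dz":0.007,"spin":0,"jaw":-1},{"dx":0,"dy":0,"dz":0,"spin":0,"jaw":-1},{"dx":0,"dy":0,"dz":0,"spin":0,"jaw":-1}]'
python3 -m crank '[{"dx":0,"dy":0,"dz":0.003,"spin":0,"jaw":-1},{"dx":0,"dy":0,"dz":0.003,"spin":0,"jaw":-1},{"dx":0,"dy":0,"dz":0.002,"spin":0,"jaw":-1},{"dx":0,"dy":0,"dz":0,"spin":0,"jaw":-1},{"dx":0,"dy":0,"dz":0,"spin":0,"jaw":-1}]'
python3 -c "
from h import *
plan(.6517,.0195,.192,90)"
```

```text
time_s: 37.12
tool_pos: [0.6504, 0.0199, 0.198]
ee_rot: [-0.0, 0.0, 1.0, 0.0]
wrist_force: [-0.3, 0.6, -5.0]
gripper_width: 0.0364
gripper_force: 35.0
time_s: 37.53
tool_pos: [0.651, 0.0199, 0.1916]
ee_rot: [0.0, 0.0, 1.0, 0.0]
wrist_force: [-2.9, -0.0, 4.9]
gripper_width: 0.036
gripper_force: 35.0
t37.5 pos [651.   19.9 191.6] tooly yaw 90.0 tilt 0.06 -> d before spin [-0.7 -0.4 -0.4] spin -0.0 after spin: [-0.7 -0.4 -0.4] q7 1.60 F [-2.9 -0.   4.9] w 0.036 f 35.0
```

```bash
python3 -m crank '[{"dx":0,"dy":0,"dz":0,"spin":0,"jaw":1},{"dx":0,"dy":0,"dz":0,"spin":0,"jaw":1},{"dx":0,"dy":0,"dz":0,"spin":0,"jaw":1},{"dx":0,"dy":0,"dz":0,"spin":0,"jaw":1},{"dx":0,"dy":0,"dz":0,"spin":0,"jaw":1}]'
python3 -m crank '[{"dx":0,"dy":0,"dz":0,"spin":0,"jaw":1},{"dx":0,"dy":0,"dz":0,"spin":0,"jaw":1},{"dx":0,"dy":0,"dz":-0.02,"spin":0,"jaw":1},{"dx":0,"dy":0,"dz":-0.03,"spin":0,"jaw":1},{"dx":0,"dy":0,"dz":-0.03,"spin":0,"jaw":1}]'
python3 -m crank '[{"dx":0.03,"dy":0,"dz":0,"spin":0,"jaw":1},{"dx":0.035,"dy":0,"dz":0,"spin":0,"jaw":0},{"dx":0.035,"dy":0,"dz":0,"spin":0,"jaw":-1},{"dx":0.035,"dy":0,"dz":0,"spin":0,"jaw":-1},{"dx":0.035,"dy":0,"dz":0,"spin":0,"jaw":-1}]'
python3 -m crank '[{"dx":0.035,"dy":0,"dz":0,"spin":0,"jaw":-1},{"dx":0.035,"dy":0,"dz":0,"spin":0,"jaw":-1},{"dx":0.035,"dy":0,"dz":0,"spin":0,"jaw":-1},{"dx":0,"dy":0,"dz":0,"spin":0,"jaw":-1},{"dx":0,"dy":0,"dz":0,"spin":0,"jaw":-1}]'
python3 - <<'E'
from h import *
plan(.37,.0225,.041,90)
c=manip.camera("wrist"); cv2.imwrite("pics/w5.png",c["image"][:,:,::-1])
t=manip.camera("top");H=cv2.cvtColor(t["image"],cv2.COLOR_RGB2HSV)
blue=(H[...,0]>100)&(H[...,0]<130)&(H[...,1]>120)&win(230,95,340,195)
print("lid",planerect(t,cv2.morphologyEx(blue.astype(np.uint8),cv2.MORPH_OPEN,np.ones((15,15))),.145))
kn=op((H[...,1]<110)&(H[...,2]>110)&win(270,128,300,158)); print("knob",planerect(t,kn,.188))
P=cloud(t)[...,2]; g=lambda a,b:np.median(P[b-2:b+3,a-2:a+3]).round(4)
print("flange z l/r/up/dn",g(256,146),g(314,146),g(284,118),g(284,174))
E
```

```text
time_s: 37.95
tool_pos: [0.6509, 0.02, 0.1903]
ee_rot: [0.0, 0.0, 1.0, -0.0]
wrist_force: [0.6, 0.2, 1.3]
gripper_width: 0.0674
gripper_force: 0.0
time_s: 38.37
tool_pos: [0.6501, 0.0199, 0.2703]
ee_rot: [-0.001, 0.0, 1.0, -0.0]
wrist_force: [0.6, -0.2, 0.0]
gripper_width: 0.0915
gripper_force: 0.0
time_s: 38.78
tool_pos: [0.4791, 0.02, 0.2703]
ee_rot: [0.0, 0.0, 1.0, 0.0]
wrist_force: [-0.5, -0.9, 0.6]
gripper_width: 0.0676
gripper_force: 0.0
time_s: 39.2
tool_pos: [0.3749, 0.0202, 0.271]
ee_rot: [0.001, 0.0, 1.0, 0.001]
wrist_force: [0.5, 0.3, 0.2]
gripper_width: 0.034
gripper_force: 0.0
t39.2 pos [374.9  20.2 271. ] tooly yaw 90.0 tilt 0.13 -> d before spin [  5.4   2.1 230. ] spin -0.0 after spin: [  5.4   2.1 230. ] q7 1.41 F [0.5 0.3 0.2] w 0.034 f 0.0
lid {'c': array([649.1,  17.2]), 'size': array([203.9, 198.3]), 'yaw': 0.1, 'ell': (array([650.4,  18.2]), array([201.7, 206.3]), 10.4), 'circ': array([647.5,  21.7, 107.8])}
knob {'c': array([649.3,  16.8]), 'size': array([32.8, 32.3]), 'yaw': 0.0, 'ell': (array([649.5,  17.4]), array([33.6, 34.9]), 0.4), 'circ': array([649.7,  18.1,  18.6])}
flange z l/r/up/dn 0.1513 0.1519 0.1529 0.1527
```

View pics/w5.png

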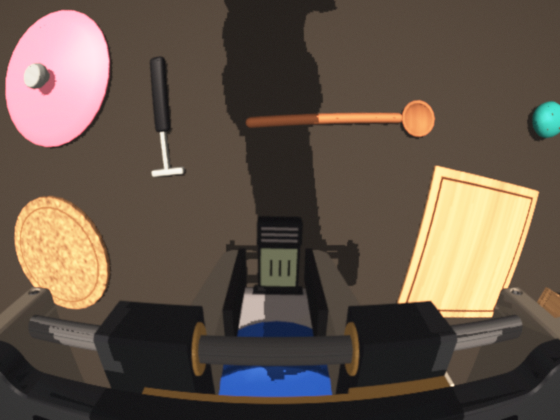

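The lid is seated within about 2 mm and level, with flange heights of 0.151–0.153 all round. The display is out, with the lip's front edge at (280,217), x about 0.415. I'll push the lip in with closed fingers.

```bash
python3 -m crank '[{"dx":0.005,"dy":0.002,"dz":0.035,"spin":0,"jaw":-1},{"dx":0,"dy":0,"dz":0.04,"spin":0,"jaw":-1},{"dx":0,"dy":0,"dz":0.04,"spin":0,"jaw":-1},{"dx":0,"dy":0,"dz":0.04,"spin":0,"jaw":-1},{"dx":0,"dy":0,"dz":0.035,"spin":0,"jaw":-1}]'
python3 -m crank '[{"dx":0,"dy":0,"dz":0.025,"spin":0,"jaw":-1},{"dx":0,"dy":0,"dz":0.01,"spin":0,"jaw":-1},{"dx":0,"dy":0,"dz":0,"spin":0,"jaw":-1},{"dx":0,"dy":0,"dz":0,"spin":0,"jaw":-1},{"dx":0,"dy":0,"dz":0,"spin":0,"jaw":-1}]'
python3 -c "
from h import *
plan(.42,.0225,.041,90)"
```

```text
time_s: 39.72
tool_pos: [0.3718, 0.0218, 0.0782]
ee_rot: [0.0, 0.0, 1.0, -0.001]
wrist_force: [-0.2, 0.8, -0.6]
gripper_width: 0.0006
gripper_force: 0.0
time_s: 40.13
tool_pos: [0.372, 0.0221, 0.0457]
ee_rot: [0.001, 0.0, 1.0, -0.0]
wrist_force: [-0.8, -0.5, 0.3]
gripper_width: 0.0004
gripper_force: 0.0
t40.1 pos [372.   22.1  45.7] tooly yaw 89.9 tilt 0.06 -> d before spin [-48.    0.5   4.8] spin -0.1 after spin: [-48.    0.4   4.8] q7 1.58 F [-0.8 -0.5  0.3] w 0.000 f 0.0
```

```bash
python3 -m crank '[{"dx":-0.015,"dy":0,"dz":0.005,"spin":0,"jaw":-1},{"dx":-0.01,"dy":0,"dz":0,"spin":0,"jaw":-1},{"dx":-0.008,"dy":0,"dz":0,"spin":0,"jaw":-1},{"dx":-0.006,"dy":0,"dz":0,"spin":0,"jaw":-1},{"dx":-0.006,"dy":0,"dz":0,"spin":0,"jaw":-1}]'
python3 -m crank '[{"dx":-0.006,"dy":0,"dz":0,"spin":0,"jaw":-1},{"dx":-0.006,"dy":0,"dz":0,"spin":0,"jaw":-1},{"dx":-0.006,"dy":0,"dz":0,"spin":0,"jaw":-1},{"dx":-0.006,"dy":0,"dz":0,"spin":0,"jaw":-1},{"dx":0,"dy":0,"dz":0,"spin":0,"jaw":-1}]'
python3 -m crank '[{"dx":0,"dy":0,"dz":0,"spin":0,"jaw":-1},{"dx":0,"dy":0,"dz":0,"spin":0,"jaw":-1},{"dx":0,"dy":0,"dz":0,"spin":0,"jaw":-1}]'
python3 - <<'E'
from h import *
plan(.42,.0225,.041,90)
c=manip.camera("wrist"); cv2.imwrite("pics/w6.png",c["image"][:,:,::-1])
E
```

```text
time_s: 40.55
tool_pos: [0.415, 0.0221, 0.0407]
ee_rot: [-0.001, 0.0, 1.0, 0.0]
wrist_force: [-3.2, 0.5, 3.9]
gripper_width: 0.0003
gripper_force: 2.0
time_s: 40.97
tool_pos: [0.4422, 0.0222, 0.0407]
ee_rot: [0.002, 0.0, 1.0, 0.0]
wrist_force: [0.2, -0.3, -0.8]
gripper_width: 0.0005
gripper_force: 0.0
time_s: 41.22
tool_pos: [0.4395, 0.0221, 0.0404]
ee_rot: [-0.0, 0.0, 1.0, 0.0]
wrist_force: [-0.3, 0.4, 0.2]
gripper_width: 0.0003
gripper_force: 0.0
t41.2 pos [439.5  22.1  40.4] tooly yaw 90.0 tilt 0.01 -> d before spin [19.5  0.4 -0.6] spin -0.0 after spin: [19.5  0.4 -0.6] q7 1.60 F [-0.3  0.4  0.2] w 0.000 f 0.0
```

View pics/w6.png

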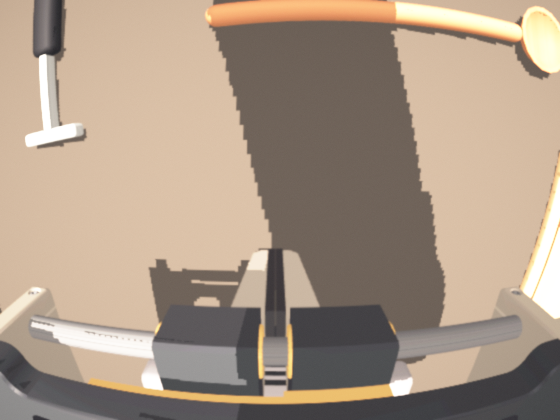

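The closed fingers at (275,270) hide the lip. The force has dropped to zero, so the display has run in. I'll back off, rise and check from above.

```bash
python3 -m crank '[{"dx":0.02,"dy":0,"dz":0,"spin":0,"jaw":-1},{"dx":0.03,"dy":0,"dz":-0.01,"spin":0,"jaw":-1},{"dx":0,"dy":-0.01,"dz":-0.035,"spin":0,"jaw":-1},{"dx":0,"dy":-0.01,"dz":-0.035,"spin":0,"jaw":-1},{"dx":0,"dy":-0.01,"dz":-0.035,"spin":0,"jaw":-1}]'
python3 -m crank '[{"dx":0,"dy":-0.03,"dz":-0.02,"spin":0,"jaw":-1},{"dx":0,"dy":-0.04,"dz":0,"spin":0,"jaw":-1},{"dx":0,"dy":-0.04,"dz":0,"spin":0,"jaw":-1},{"dx":0,"dy":-0.04,"dz":0,"spin":0,"jaw":-1},{"dx":0,"dy":0,"dz":0,"spin":0,"jaw":-1}]'
python3 - <<'E'
from h import *
t=manip.camera("top"); a=dict(np.load("pics/top0.npz"))
print("v-profile now ",t["image"][190:214,284].astype(int).sum(1)); print("v-profile home",a["image"][190:214,284].astype(int).sum(1))
cv2.imwrite("pics/t5.png",cv2.resize(np.hstack([t["image"][90:230,180:380],a["image"][90:230,180:380]]),None,fx=2,fy=2)[:,:,::-1])
E
```

```text
time_s: 41.68
tool_pos: [0.3884, -0.0083, 0.1564]
ee_rot: [-0.001, 0.0, 1.0, -0.0]
wrist_force: [1.3, -1.0, 0.4]
gripper_width: 0.0004
gripper_force: 0.0
time_s: 42.1
tool_pos: [0.3893, -0.1646, 0.1763]
ee_rot: [0.001, 0.005, 1.0, -0.002]
wrist_force: [0.4, 0.3, -0.6]
gripper_width: 0.0003
gripper_force: 0.0
v-profile now  [483 487 490 493 463 326  99 116 218 413 222 283 419 179 363 349 176 120
 133 233 218 217 218 220]
v-profile home [487 487 491 491 463 324  98 117 219 412 226 281 424 175 366 348 175 114
 134 232 220 221 217 217]
```

View pics/t5.png

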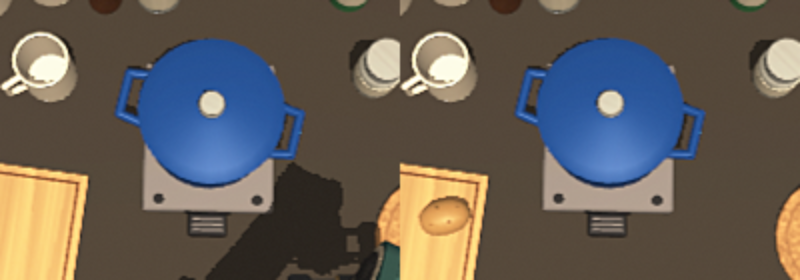

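The lip at (207,225) matches its starting picture row for row. The lid sits on the pot, and the mug and salt jar are where they were. I'm handing in.

```bash
python3 -c "
from cell import manip
print(manip.close_job())"
```

```text
the job is handed in; nothing more can be done
None
```

The job is handed in: the display was pulled out to its stop, all three potatoes on the board went into the pot, and the lid and display are back in place; the camera checks looked right, but no verdict was shown.

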